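Close the collection jar at the book sale

ROBOT

A 6-joint arm with a two-finger parallel gripper is mounted at the origin on the work surface. World frame = base frame: x ahead of the robot, y to its left, z up, the work surface at z = 0. Lengths are in m, angles in rad, forces in N, time in s.
With the tool pointing down it reaches from about 0.3 to 0.875 m from the base axis. Payload 4.2 kg.
Tool frame: the origin (TCP) lies midway between the tips of the shut fingers; the grasp point (between the pads) lies 19 mm behind it; z points along the fingers, y is the direction in which the jaws open and shut (so a half turn about z gives the same grasp; the last joint's range is limited). The gripper opens to 85 mm and grips with 20 to 120 N. Pads are 22 mm wide; open, the fingers measure 114 mm over their backs; the gripper's body (76 mm by 85 mm) begins 54 mm behind the grasp point. The pads swing forward as they close: fully open they stand 13 mm farther back than shut.
Start: joints at [1.223, 0.32, 1.565, -0, 1.257, -0.02], TCP at [0.185, 0.544, 0.231] pointing down, gripper open.
Joint ranges: [-3.11, 3.11], [-0.84, 2.01], [0.21, 2.61], [-1.34, 4.49], [0.05, 2.63], [-2.56, 2.56]. Speed limits (rad/s): [2.57, 2.57, 3.14, 3.14, 3.14, 3.14].

INTERFACE

Orientations are given as a unit quaternion [w, x, y, z].
In Python, from bench import arm gives the robot as it stands.
- The arm moves only by the tool servo_tool, never from a script. Its argument "rows" is a list of rows, each an object of numbers: "gripper": the opening, from 0 (shut) to 1 (fully open); "tx", "ty", "tz": the shift along the tool's x, y, z in mm; "rx", "ry", "rz": the turn, a rotation vector about the tool's x, y, z in degrees. In form: [{"gripper": .., "tx": .., "ty": .., "tz": .., "rx": .., "ry": .., "rz": ..}, ...]. A call has exactly 8 rows; each row shifts and turns the pose as measured when the row begins, along the tool's axes as they then stand; what a row does not reach is not made up. A row lasts 1/12 s, in which the tool goes at most 41.7 mm and 7.16 degrees, less where a joint would pass 70% of its speed; a pose out of reach is approached as far as the arm can. A call with a gripper value outside its range is refused whole. The fingers move at their own pace and stop on an object; "force" is the grip in N (left out, the last holds). Time passes only in rows, so rows that do not move let the fingers close, or fill a call up. It gives the time, the measured TCP pose, the force and the opening at its end, in the units of the state.
- arm.observe(): the state, without advancing time (a new reading comes with each control period).
- arm.grab_frame(name): name is "side" or "top" or "wrist"; returns a dict with "frame" (384x512x3 uint8, red, green, blue), "fx", "fy", "cx", "cy" (pixels), "pose" (4x4, takes a point from camera to world coordinates). Camera axes: x right, y up, looking along -z (the intrinsics and any distortion apply to the point x, -y, -z); pixel columns grow to the right and rows downward; lengths in m; the calibration is good to about 2 mm. A picture is of the moment at which its call begins. There is no depth.
- arm.sign_off(): hands the job in, once; it reports no verdict.
The state is a dict: "clock": time; "joint_pos": joint angles; "qvel": joint speeds; "joint_efforts": joint torques, N m; "eef_pos": TCP position; "tool_rot": TCP orientation; "force": force on the tool from outside, world axes, zero at the start; "moment": the same for the moment, N m; "finger_gap": finger opening in m.
Only numpy, scipy, OpenCV 4.12 (cv2) and the standard library are available. Lean on these libraries where they do the work, as an engineer would, in place of code of your own. Each camera call takes 0.05 s, during which the arm holds its last target.

TASK

Close the collection jar on the book-sale table: lay the slotted disk level in the jar's mouth so that it sits fully home, let go of it, then put the screw ring over it and screw it down hand-tight, so that it clamps the disk firmly. Glass is glass: press and turn gently, do not force anything, leave the books, the cash tin and the stamp alone, and let go at the end.

Things in the scene. Friction and masses are not known exactly. Their poses are not given: they have to be found in the camera images.
- jar_mouth (a point): Centre of the mouth at the top of the rubber seal on the jar's rim (47 mm across, bore 40 mm), 135 mm above the table; z up. The seal gives 1 mm per 20 N, 2 mm at most. Bare neck (47 mm) 18 mm down to the shoulder. Around it three glass thread ridges out to 55 mm, 3 mm thick, 80 degrees long, 40 degree gaps; underside 5 mm below the mouth at the high end, sinking clockwise (from above) 3 mm per radian.
- jar: Clear glass collection jar with coins in it, fixed in a round wooden foot (120 mm across, 22 mm high) screwed to the table; body 84 mm across. It cannot move. Origin under its centre on the table. Its axes tell nothing of where the thread ridges begin: that differs each time and is found by feel or by sight.
- coin_disk: Loose bare-metal disk, about 60 g, right way up. Plug below: 38 mm across, 5 mm deep, bevelled edge; drops into the jar's bore. Flange 47 mm across, 3 mm thick, rests on the rim. On top a raised coin slot, 34 mm (x) by 11 mm (y), 8 mm high. Origin at the centre of the plug's underside, z up: 5 mm below the mouth when fully home.
- screw_ring: Loose steel ring, about 70 g, right way up: 65 mm across, 16 mm high, bore 59, lip on top 3 mm thick with a 41 mm opening. Inside its foot three lugs (one at +x), 8 mm wide, 3 mm high, 50 mm between. Origin: centre of underside, z up; 10 mm below the mouth when the lip meets the disk, up to 8 mm higher with lugs on the ridges. From the gaps the lugs bear after 45 to 80 degrees clockwise; tight 15 to 20 more, over 35 runs off.
- book_pile: Two books in a pile, 198 x 129 x 60 mm, beyond the jar. Origin under the middle. Leave alone.
- cash_tin: Grey steel cash tin with a wire handle, 114 x 152 mm, 91 mm high, beyond the jar. Origin under the middle. Leave alone.
- stamp: Rubber stamp standing on its foot (58 x 26 mm), wooden knob, 67 mm high, between robot and jar. Origin under the middle. Leave alone.
There are look-alikes about, which are no part of the job. Leave any orange or purple look-alike of the coin_disk alone.

How it is judged:
On the way:
1. the disk sits fully home in the jar's mouth, level and let go, the ring not yet on it (horizontal distance between coin_disk and jar_mouth below 0.003 m and z of coin_disk in the frame of jar_mouth between -0.008 and -0.0035 m and angle between coin_disk's own z axis and vertical below 0.05 rad and contact force between the fingers and coin_disk below 0.2 N and distance between screw_ring and jar_mouth above 0.05 m), for 0.2 s.
At the end, for the whole second after the job is handed in: Disk and ring are on the jar, centred (3 and 4 mm) and level (3 degrees); the disk's flange on the seal (5 mm plug in the mouth, from 1.5 mm high to 3 mm deep), the ring down on it (10 mm below the mouth, from 2 mm high to 3 mm deep), clamping it with more than 6 N, at rest (horizontal distance between coin_disk and jar_mouth below 0.003 m and z of coin_disk in the frame of jar_mouth between -0.008 and -0.0035 m and angle between each of coin_disk, screw_ring's own z axis and vertical below 0.05 rad and horizontal distance between screw_ring and jar_mouth below 0.004 m and z of screw_ring in the frame of jar_mouth between -0.013 and -0.008 m and contact force between screw_ring and coin_disk above 6 N and linear speed of screw_ring below 0.01 m/s); the robot touches nothing.
It fails at once if the disk is pressed or clamped onto the glass rim with more than 40 N (contact force between coin_disk and jar above 40 N).
It fails at once if the ring bears on the glass thread with more than 60 N (contact force between screw_ring and thread above 60 N).
It fails at once if the robot knocks the jar with more than 25 N (contact force between any of the arm, the fingers and jar above 25 N).
It fails at once if the books, the cash tin or the stamp is shifted by more than 15 mm (distance of any of book_pile, cash_tin, stamp from where it was at the start of the episode above 0.015 m).
It also fails if it takes over 69 s, if anything falls off the work surface, if the arm or the gripper's body presses on something with over 40 N, if the wrist force passes 120 N, or if a joint passes its speed limit or range.

## Working session

There is one attempt and no reset: what is moved stays moved. The work goes in short steps, Python scripts to look and compute and a tool call to move; the robot and the scene stay as the last step left them, time stands still between calls to the robot, and variables do not carry over. Pictures are saved under pics/ and viewed, and the job is handed in when it is done.

Besides the shell and the picture viewer there is one more tool, called as name(argument=value, ...) on one line, values as JSON. servo_tool: Moves the arm, as the interface text tells. Its arguments: {"type":"object","properties":{"rows":{"type":"array","items":{"type":"object","properties":{"gripper":{"type":"number"},"tx":{"type":"number"},"ty":{"type":"number"},"tz":{"type":"number"},"rx":{"type":"number"},"ry":{"type":"number"},"rz":{"type":"number"}}}},"force":{"type":"number"}},"required":["rows"]}

```bash
mkdir -p pics; ls
cat > h.py <<'E'
import numpy as np, cv2, json
from bench import arm
def snap(cam,name):
    f=arm.grab_frame(cam); cv2.imwrite(f'pics/{name}.png',cv2.cvtColor(f['frame'],cv2.COLOR_RGB2BGR))
    np.savez(f'pics/{name}.npz',**{k:v for k,v in f.items()}); return f
def ray(f,u,v):
    d=np.array([(u-f['cx'])/f['fx'],-(v-f['cy'])/f['fy'],-1.]); P=np.array(f['pose']); return P[:3,3],P[:3,:3]@d
def at(f,u,v,z):
    o,d=ray(f,u,v); return o+d*(z-o[2])/d[2]
def proj(f,p):
    P=np.array(f['pose']); c=P[:3,:3].T@(np.array(p)-P[:3,3]); return (f['cx']+f['fx']*c[0]/-c[2], f['cy']-f['fy']*c[1]/-c[2])
def load(name): return dict(np.load(f'pics/{name}.npz'))
E
python3 - <<'E'
from h import *
for c in ('side','top','wrist'):
    f=snap(c,c+'0'); print(c,[k for k in f],f['fx'],f['cx'],f['cy'],np.round(f['pose'],3).tolist())
print(arm.observe())
E
```

```text
pics
side ['frame', 'fx', 'fy', 'cx', 'cy', 'pose'] 437.70461793339115 259.989700912931 190.26740596415294 [[0.786, 0.479, -0.39, 0.2], [-0.618, 0.6, -0.509, -0.459], [-0.01, 0.641, 0.768, 0.833], [0.0, 0.0, 0.0, 1.0]]
top ['frame', 'fx', 'fy', 'cx', 'cy', 'pose'] 414.0546470588202 256.82583490371843 190.5760094117842 [[-0.02, 0.993, -0.113, 0.478], [-0.999, -0.024, -0.035, 0.003], [-0.038, 0.112, 0.993, 1.04], [0.0, 0.0, 0.0, 1.0]]
wrist ['frame', 'fx', 'fy', 'cx', 'cy', 'pose'] 273.89233413426814 256.4957492507574 196.5807537120758 [[0.321, -0.91, -0.263, 0.119], [0.947, 0.308, 0.092, 0.568], [-0.002, -0.279, 0.96, 0.373], [0.0, 0.0, 0.0, 1.0]]
{'clock': 0.15, 'joint_pos': array([ 1.22302677e+00,  3.20144132e-01,  1.56534595e+00,  3.40619552e-06,
        1.25737316e+00, -2.00314529e-02]), 'qvel': array([ 8.39674271e-04, -1.34535589e-03, -4.78775636e-03,  3.52904565e-04,
        1.12597118e-03,  8.36745907e-05]), 'joint_efforts': array([-5.64470156e-04, -4.15830517e+01, -2.34345818e+01, -1.42292929e-04,
        5.88639537e-03, -2.46410934e-05]), 'eef_pos': array([0.18499805, 0.54408235, 0.23069644]), 'tool_rot': array([-1.17766404e-04,  1.63137123e-01,  9.86603201e-01, -6.24287816e-04]), 'force': array([-1.43391887,  0.48084086, -0.20814952]), 'moment': array([-0.00860829, -0.01243004,  0.00097238]), 'finger_gap': 0.0852896392245815}
```

View pics/side0.png

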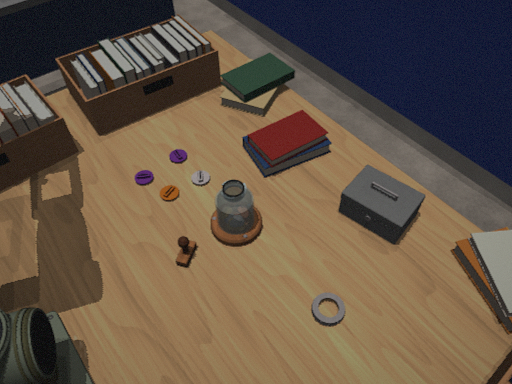

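View pics/top0.png

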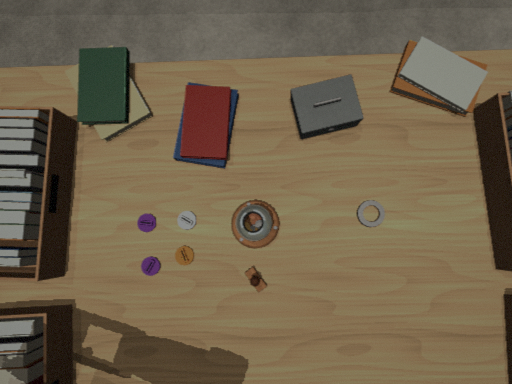

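View pics/wrist0.png

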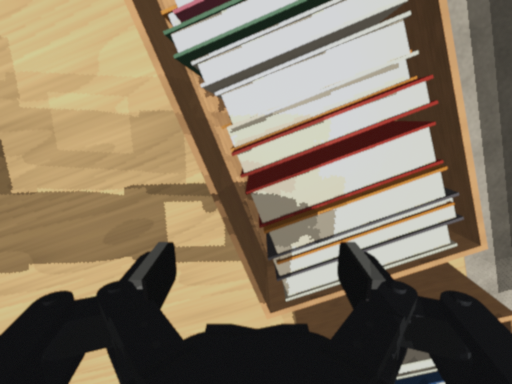

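Top view candidates: metal-grey disk (187,220), orange (185,255), purple (147,222) and (151,266). The grey one is the bare-metal disk; the ring is at (371,214) and the jar at (256,223). I'll confirm this in an enlarged crop.

Run:
```python
from h import *
im=cv2.imread('pics/top0.png'); s=cv2.imread('pics/side0.png')
a=cv2.resize(im[190:280,130:290],None,fx=5,fy=5,interpolation=cv2.INTER_CUBIC)[:300*2]
b=cv2.resize(im[190:240,345:397],None,fx=5,fy=5,interpolation=cv2.INTER_CUBIC)
cv2.imwrite('pics/c1.png',a)
c=cv2.resize(s[140:250,130:290],None,fx=5,fy=5,interpolation=cv2.INTER_CUBIC); cv2.imwrite('pics/c2.png',c)
cv2.imwrite('pics/c3.png',b)
f=load('top0');g=load('side0')
for n,u,v,z in (('disk',187,220,.01),('ring',371,214,.012),('jar',256,223,.022),('mouth',256,221,.135)): print(n,at(f,u,v,z))
print('side',at(g,201,178,.01),at(g,328,309,.012),at(g,233,187,.135))
```

```text
disk [0.52557545 0.21617212 0.01      ]
ring [ 0.53025633 -0.23959418  0.012     ]
jar [0.51394953 0.04324318 0.022     ]
mouth [0.51434447 0.03871891 0.135     ]
side [0.52642399 0.2102623  0.01      ] [ 0.53207483 -0.24163991  0.012     ] [0.51538299 0.04554138 0.135     ]
```

View pics/c1.png

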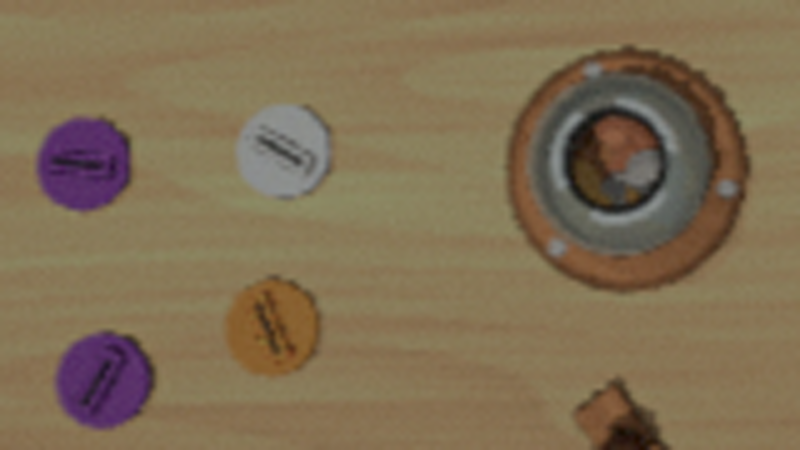

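View pics/c2.png

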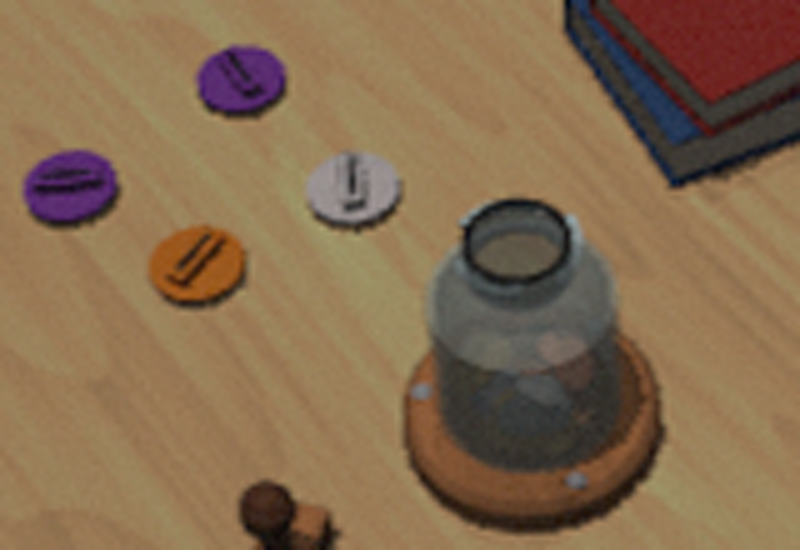

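View pics/c3.png

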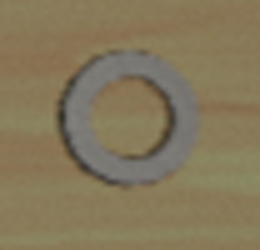

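```bash
cat >> h.py <<'E'
from scipy.spatial.transform import Rotation as Ro
def tool():
    s=arm.observe(); w,x,y,z=s['tool_rot']; return s,Ro.from_quat([x,y,z,w]).as_matrix()
def yaw(R): return np.degrees(np.arctan2(R[1,1],R[0,1]))
def plan(target,yawt,n,R=None,p=None,dig=1):
    """rows to go to target TCP with tool straight down, yaw of tool y in deg"""
    s,R0=tool(); R=R0 if R is None else R; p=np.array(s['eef_pos']) if p is None else p
    a=np.radians(yawt); y=np.array([np.cos(a),np.sin(a),0]);z=np.array([0,0,-1.]);Rt=np.c_[np.cross(y,z),y,z]
    rv=Ro.from_matrix(R.T@Rt).as_rotvec(degrees=True)
    out=[];t=np.array(target)
    for i in range(n):
        st=(t-p)/(n-i); l=R.T@st*1000; rr=rv/n
        row=dict(zip(('tx','ty','tz','rx','ry','rz'),[round(float(v),dig) for v in list(l)+list(rr)])); out.append(row)
        p=p+R@np.array([row['tx'],row['ty'],row['tz']])/1000; R=R@Ro.from_rotvec(rr,degrees=True).as_matrix()
    for r in out: print(json.dumps({k:v for k,v in r.items() if v}))
    return p,R
E
python3 - <<'E'
from h import *
p,R=plan([.40,.36,.22],30,8)
plan([.525,.213,.11],-24,8,R,p)
E
```

```text
{"tx": -32.9, "ty": -13.1, "tz": 1.4, "rz": 5.2}
{"tx": -33.9, "ty": -10.1, "tz": 1.3, "rz": 5.2}
{"tx": -34.7, "ty": -7.1, "tz": 1.3, "rz": 5.2}
{"tx": -35.2, "ty": -3.9, "tz": 1.4, "rz": 5.2}
{"tx": -35.3, "ty": -0.7, "tz": 1.3, "rz": 5.2}
{"tx": -35.3, "ty": 2.4, "tz": 1.4, "rz": 5.2}
{"tx": -34.9, "ty": 5.6, "tz": 1.3, "rz": 5.2}
{"tx": -34.3, "ty": 8.7, "tz": 1.3, "rz": 5.2}
{"tx": -23.7, "ty": 4.3, "tz": 13.8, "rz": 6.7}
{"tx": -23.1, "ty": 7.1, "tz": 13.7, "rz": 6.7}
{"tx": -22.0, "ty": 9.8, "tz": 13.8, "rz": 6.7}
{"tx": -20.8, "ty": 12.3, "tz": 13.7, "rz": 6.7}
{"tx": -19.2, "ty": 14.6, "tz": 13.8, "rz": 6.7}
{"tx": -17.3, "ty": 16.8, "tz": 13.7, "rz": 6.7}
{"tx": -15.2, "ty": 18.7, "tz": 13.8, "rz": 6.7}
{"tx": -12.9, "ty": 20.4, "tz": 13.7, "rz": 6.7}
```

servo_tool(rows=[{"gripper":1,"tx":-33,"ty":-13,"tz":1.4,"rz":5.2},{"gripper":1,"tx":-34,"ty":-10,"tz":1.3,"rz":5.2},{"gripper":1,"tx":-34.7,"ty":-7,"tz":1.3,"rz":5.2},{"gripper":1,"tx":-35,"ty":-4,"tz":1.4,"rz":5.2},{"gripper":1,"tx":-35,"ty":-0.7,"tz":1.3,"rz":5.2},{"gripper":1,"tx":-35,"ty":2.4,"tz":1.4,"rz":5.2},{"gripper":1,"tx":-35,"ty":5.6,"tz":1.3,"rz":5.2},{"gripper":1,"tx":-34,"ty":8.7,"tz":1.3,"rz":5.2}])

```text
schema error: expected keys gripper, tx, ty, tz, rx, ry, rz
```

servo_tool(rows=[{"gripper":0.5,"tx":-23.7,"ty":4.3,"tz":13.8,"rz":6.7},{"gripper":0.5,"tx":-23,"ty":7,"tz":13.7,"rz":6.7},{"gripper":0.5,"tx":-22,"ty":9.8,"tz":13.8,"rz":6.7},{"gripper":0.5,"tx":-20.8,"ty":12.3,"tz":13.7,"rz":6.7},{"gripper":0.5,"tx":-19.2,"ty":14.6,"tz":13.8,"rz":6.7},{"gripper":0.5,"tx":-17.3,"ty":16.8,"tz":13.7,"rz":6.7},{"gripper":0.5,"tx":-15.2,"ty":18.7,"tz":13.8,"rz":6.7},{"gripper":0.5,"tx":-13,"ty":20.4,"tz":13.7,"rz":6.7}])

```text
schema error: expected keys gripper, tx, ty, tz, rx, ry, rz
```

Run:
```python
from h import *
s,R=tool(); print(s['clock'],s['eef_pos'],yaw(R),s['finger_gap'],s['force'],s['joint_pos'])
f=snap('wrist','w1')
```

```text
0.15 [0.18499805 0.54408235 0.23069644] 71.22193082334061 0.0852896392245815 [-1.43391887  0.48084086 -0.20814952] [ 1.22302677e+00  3.20144132e-01  1.56534595e+00  3.40619552e-06
  1.25737316e+00 -2.00314529e-02]
```

View pics/w1.png

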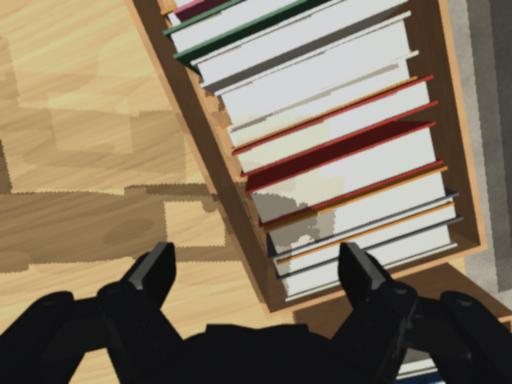

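All keys are required in every row.

servo_tool(rows=[{"gripper":1,"tx":-33,"ty":-13,"tz":1.4,"rx":0,"ry":0,"rz":5.2},{"gripper":1,"tx":-34,"ty":-10,"tz":1.3,"rx":0,"ry":0,"rz":5.2},{"gripper":1,"tx":-34.7,"ty":-7,"tz":1.3,"rx":0,"ry":0,"rz":5.2},{"gripper":1,"tx":-35,"ty":-4,"tz":1.4,"rx":0,"ry":0,"rz":5.2},{"gripper":1,"tx":-35,"ty":-0.7,"tz":1.3,"rx":0,"ry":0,"rz":5.2},{"gripper":1,"tx":-35,"ty":2.4,"tz":1.4,"rx":0,"ry":0,"rz":5.2},{"gripper":1,"tx":-35,"ty":5.6,"tz":1.3,"rx":0,"ry":0,"rz":5.2},{"gripper":1,"tx":-34,"ty":8.7,"tz":1.3,"rx":0,"ry":0,"rz":5.2}])

```text
clock: 0.87
eef_pos: [0.3998, 0.3555, 0.2173]
tool_rot: [-0.002, 0.512, 0.859, -0.001]
force: [0.3, 0.2, -0.0]
finger_gap: 0.0852
```

Run:
```python
from h import *
s,R=tool(); print(s['clock'],s['eef_pos'],yaw(R),s['finger_gap'],s['force'],s['joint_pos'])
plan([.525,.213,.11],-24,8)
```

```text
0.8667 [0.3998122  0.35553914 0.21733211] 28.442159703259065 0.08523730720886315 [ 0.28160066  0.23379025 -0.04887879] [0.70387714 0.26747311 1.6763225  0.00266807 1.19988357 0.20650069]
{"tx": -23.1, "ty": 5.3, "tz": 13.4, "rz": 6.6}
{"tx": -22.4, "ty": 7.9, "tz": 13.4, "rz": 6.6}
{"tx": -21.3, "ty": 10.4, "tz": 13.4, "rz": 6.6}
{"tx": -20.0, "ty": 12.8, "tz": 13.4, "rz": 6.6}
{"tx": -18.4, "ty": 15.0, "tz": 13.3, "rz": 6.6}
{"tx": -16.6, "ty": 17.0, "tz": 13.4, "rz": 6.6}
{"tx": -14.6, "ty": 18.7, "tz": 13.4, "rz": 6.6}
{"tx": -12.3, "ty": 20.3, "tz": 13.3, "rz": 6.6}
```

servo_tool(rows=[{"gripper":0.5,"tx":-23,"ty":5.3,"tz":13.4,"rx":0,"ry":0,"rz":6.6},{"gripper":0.5,"tx":-22.4,"ty":7.9,"tz":13.4,"rx":0,"ry":0,"rz":6.6},{"gripper":0.5,"tx":-21.3,"ty":10.4,"tz":13.4,"rx":0,"ry":0,"rz":6.6},{"gripper":0.5,"tx":-20,"ty":12.8,"tz":13.4,"rx":0,"ry":0,"rz":6.6},{"gripper":0.5,"tx":-18.4,"ty":15,"tz":13.3,"rx":0,"ry":0,"rz":6.6},{"gripper":0.5,"tx":-16.6,"ty":17,"tz":13.4,"rx":0,"ry":0,"rz":6.6},{"gripper":0.5,"tx":-14.6,"ty":18.7,"tz":13.4,"rx":0,"ry":0,"rz":6.6},{"gripper":0.5,"tx":-12.3,"ty":20.3,"tz":13.3,"rx":0,"ry":0,"rz":6.6}])

```text
clock: 1.53
eef_pos: [0.531, 0.2012, 0.108]
tool_rot: [-0.001, 0.854, 0.52, 0.003]
force: [-0.2, 0.2, -0.1]
finger_gap: 0.0426
```

Run:
```python
from h import *
s,R=tool(); print(s['clock'],s['eef_pos'],yaw(R),s['finger_gap'],s['force'],s['joint_pos'])
f=snap('wrist','w1')
im=cv2.imread('pics/w1.png')
cv2.imwrite('pics/w1b.png',cv2.resize(im,(768,576)))
```

```text
1.5333 [0.53100664 0.20116078 0.1080338 ] -27.27633758085581 0.04258621152015636 [-0.21737489  0.1692498  -0.11102751] [0.34012421 0.41084487 1.76077027 0.00378723 0.96491147 0.81403369]
```

View pics/w1b.png

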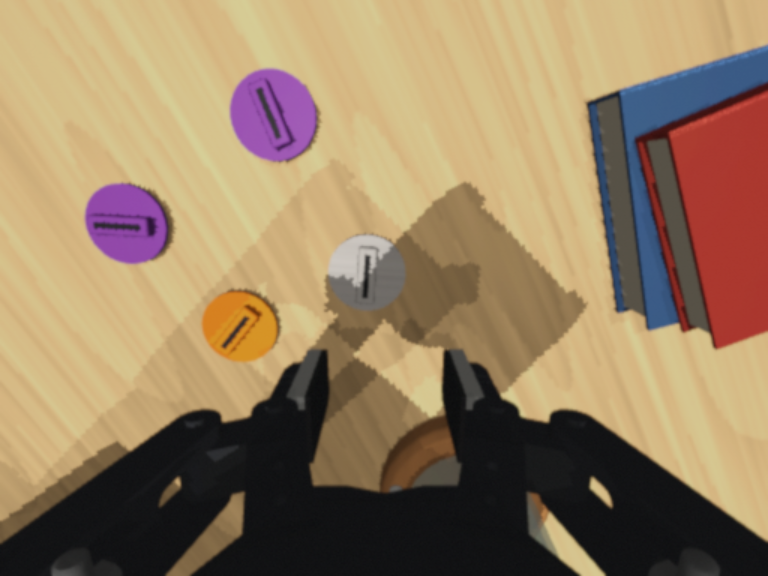

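The wrist view shows the grey metal disk at about (244,181), with orange and purple look-alikes to its left. I'll enlarge it and measure.

Run:
```python
from h import *
im=cv2.imread('pics/w1.png')
c=cv2.resize(im[150:212,212:276],None,fx=9,fy=9,interpolation=cv2.INTER_CUBIC)
cv2.imwrite('pics/w1c.png',c)
```

```text
(no output)
```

View pics/w1c.png

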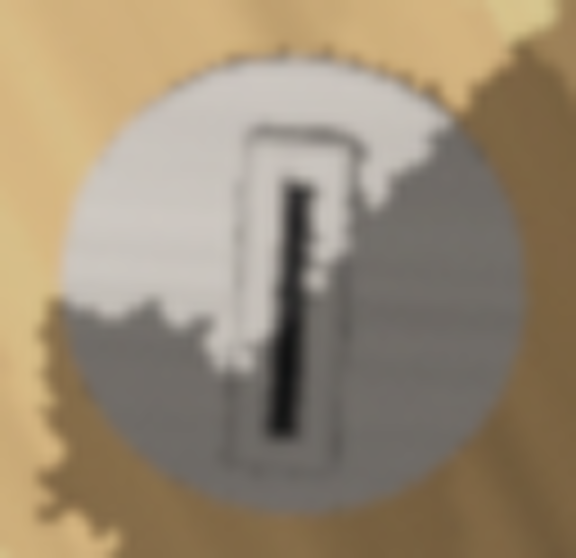

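Run:
```python
from h import *
f=load('w1')
P=lambda x,y:((x+.5)/9-.5+212,(y+.5)/9-.5+150)
c=[at(f,*P(*q),.016) for q in ((252,135),(355,140),(337,468),(228,465))]
m=np.mean(c,0);print('slot ctr',m, 'len',np.linalg.norm(c[0]-c[3]),np.linalg.norm(c[1]-c[0]),np.linalg.norm(c[2]-c[3]))
d=(c[0]+c[1]-c[2]-c[3]);print('dir',np.degrees(np.arctan2(d[1],d[0])))
print('flange ctr',at(f,*P(293,285),.008),[at(f,*P(*q),.008) for q in ((62,285),(525,285),(293,55),(293,515))])
s,R=tool();print(yaw(R),R)
```

```text
slot ctr [0.52881199 0.22053934 0.016     ] len 0.03315566020210956 0.009875056124824073 0.010842441574365331
dir 58.48973896481043
flange ctr [0.52862436 0.22086794 0.008     ] [array([0.5079405 , 0.23152445, 0.008     ]), array([0.54940286, 0.21016268, 0.008     ]), array([0.53945681, 0.24128297, 0.008     ]), array([0.51721017, 0.19935654, 0.008     ])]
-27.612211950670908 [[ 4.63482842e-01  8.86104279e-01  1.69138757e-03]
 [ 8.86104535e-01 -4.63484630e-01  8.66418659e-04]
 [ 1.55166942e-03  1.09717602e-03 -9.99998194e-01]]
```

Run:
```python
from h import *
plan([.5287,.2207,.045],-31.5,5)
```

```text
{"tx": 3.8, "ty": -2.8, "tz": 12.1, "rz": 0.8}
{"tx": 3.7, "ty": -2.8, "tz": 12.0, "rz": 0.8}
{"tx": 3.7, "ty": -2.9, "tz": 12.1, "rz": 0.8}
{"tx": 3.6, "ty": -2.9, "tz": 12.0, "rz": 0.8}
{"tx": 3.6, "ty": -3.0, "tz": 12.1, "rz": 0.8}
```

servo_tool(rows=[{"gripper":0.4,"tx":3.8,"ty":-2.8,"tz":12,"rx":0,"ry":0,"rz":0.8},{"gripper":0.4,"tx":3.7,"ty":-2.8,"tz":12,"rx":0,"ry":0,"rz":0.8},{"gripper":0.4,"tx":3.7,"ty":-2.9,"tz":12,"rx":0,"ry":0,"rz":0.8},{"gripper":0.4,"tx":3.6,"ty":-2.9,"tz":12,"rx":0,"ry":0,"rz":0.8},{"gripper":0.4,"tx":3.6,"ty":-3,"tz":8,"rx":0,"ry":0,"rz":0.5},{"gripper":0.4,"tx":0,"ty":0,"tz":0,"rx":0,"ry":0,"rz":0},{"gripper":0.4,"tx":0,"ty":0,"tz":0,"rx":0,"ry":0,"rz":0},{"gripper":0.4,"tx":0,"ty":0,"tz":0,"rx":0,"ry":0,"rz":0}])

```text
clock: 2.25
eef_pos: [0.5297, 0.2183, 0.0447]
tool_rot: [0.0, 0.873, 0.487, -0.001]
force: [0.8, -0.5, -0.5]
finger_gap: 0.0342
```

Run:
```python
from h import *
f=snap('wrist','w2')
s,R=tool(); print(s['clock'],s['eef_pos'],yaw(R),s['finger_gap'])
im=cv2.imread('pics/w2.png')
c=proj(f,[.5287,.2207,.008]);print(c)
u,v=int(c[0])-80,int(c[1])-60
cv2.imwrite('pics/w2b.png',cv2.resize(im[max(v,0):v+120,u:u+160],None,fx=5,fy=5,interpolation=cv2.INTER_CUBIC));print(u,v)
plan([.5287,.2207,.0095],-31.5,4)
```

```text
2.3 [0.5298766  0.21834036 0.04501059] -31.692447171914065 0.034239270175766855
(np.float64(253.70726192415552), np.float64(221.54841782020088))
173 161
{"tx": 0.4, "ty": -0.6, "tz": 8.9}
{"tx": 0.3, "ty": -0.5, "tz": 8.9}
{"tx": 0.4, "ty": -0.6, "tz": 8.9}
{"tx": 0.3, "ty": -0.5, "tz": 8.8}
```

View pics/w2b.png

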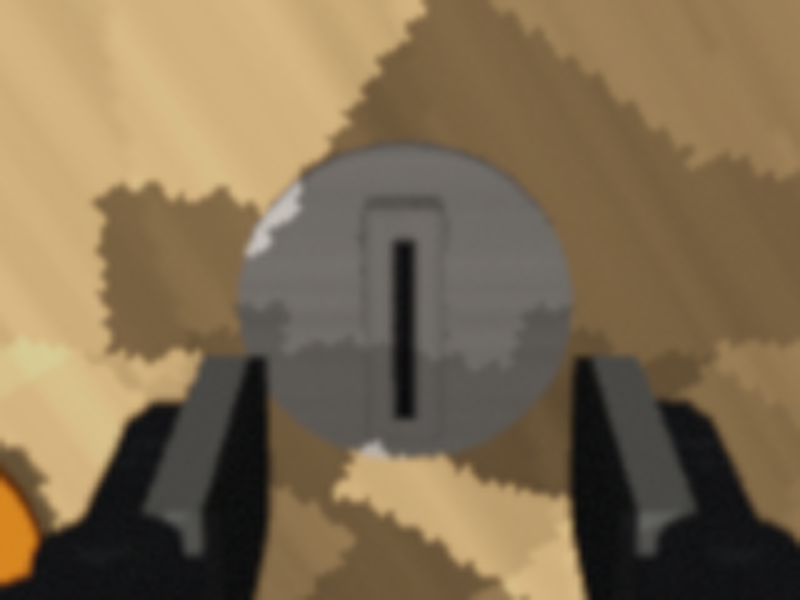

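servo_tool(rows=[{"gripper":0.4,"tx":0.4,"ty":-0.6,"tz":9,"rx":0,"ry":0,"rz":0},{"gripper":0.4,"tx":0.4,"ty":-0.6,"tz":9,"rx":0,"ry":0,"rz":0},{"gripper":0.4,"tx":0.4,"ty":-0.5,"tz":9,"rx":0,"ry":0,"rz":0},{"gripper":0.4,"tx":0.3,"ty":-0.5,"tz":4,"rx":0,"ry":0,"rz":0},{"gripper":0.4,"tx":0,"ty":0,"tz":1,"rx":0,"ry":0,"rz":0},{"gripper":0.4,"tx":0,"ty":0,"tz":0,"rx":0,"ry":0,"rz":0},{"gripper":0.4,"tx":0,"ty":0,"tz":0,"rx":0,"ry":0,"rz":0},{"gripper":0.4,"tx":0,"ty":0,"tz":0,"rx":0,"ry":0,"rz":0}])

```text
clock: 2.97
eef_pos: [0.5295, 0.2208, 0.0111]
tool_rot: [0.0, 0.873, 0.487, 0.0]
force: [-0.6, 0.1, -1.2]
finger_gap: 0.0344
```

Run:
```python
from h import *
s,R=tool(); print(s['clock'],s['eef_pos'],yaw(R),s['finger_gap'],s['force'])
plan([.5287,.2207,.0100],-31.5,1)
```

```text
2.9667 [0.52953049 0.22082545 0.01106277] -31.68333848954062 0.03435412768778861 [-0.58939204  0.08589698 -1.22596516]
{"tx": -0.5, "ty": -0.6, "tz": 1.1, "rx": 0.1, "rz": -0.2}
```

servo_tool(rows=[{"gripper":0.4,"tx":-0.4,"ty":-0.6,"tz":1.2,"rx":0,"ry":0,"rz":0},{"gripper":0.1,"tx":0,"ty":0,"tz":0,"rx":0,"ry":0,"rz":0},{"gripper":0.0,"tx":0,"ty":0,"tz":0,"rx":0,"ry":0,"rz":0},{"gripper":0.0,"tx":0,"ty":0,"tz":0,"rx":0,"ry":0,"rz":0},{"gripper":0.0,"tx":0,"ty":0,"tz":0,"rx":0,"ry":0,"rz":0},{"gripper":0.0,"tx":0,"ty":0,"tz":0,"rx":0,"ry":0,"rz":0},{"gripper":0.0,"tx":0,"ty":0,"tz":0,"rx":0,"ry":0,"rz":0},{"gripper":0.0,"tx":0,"ty":0,"tz":0,"rx":0,"ry":0,"rz":0}], force=30)

```text
clock: 3.63
eef_pos: [0.5293, 0.2209, 0.0107]
tool_rot: [0.0, 0.873, 0.487, 0.001]
force: [-0.5, 0.4, -0.3]
finger_gap: 0.0099
```

Run:
```python
from h import *
f=load('w2')
# mouth estimate refine: top/side fits
t=load('top0');g=load('side0')
print(at(t,253.3,221.9,.135),at(g,233.3,188.2,.135))
s,R=tool(); print(s['clock'],s['eef_pos'],yaw(R),s['finger_gap'],s['force'])
p,R=plan([.5287,.2207,.20],-31.5,8)
plan([.51,.045,.22],-60,8,R,p)
```

```text
[0.51251303 0.04465331 0.135     ] [0.51394588 0.04248656 0.135     ]
3.6333 [0.52926035 0.22092663 0.01068216] -31.69725857966649 0.009884882670542128 [-0.4565626   0.39508443 -0.32745944]
{"tz": -23.7}
{"tz": -23.7}
{"tz": -23.7}
{"tz": -23.6}
{"tx": -0.1, "tz": -23.7}
{"tx": -0.1, "tz": -23.6}
{"ty": -0.1, "tz": -23.7}
{"tx": -0.1, "tz": -23.6}
{"tx": -19.9, "ty": 9.5, "tz": -2.5, "rz": 3.6}
{"tx": -19.3, "ty": 10.7, "tz": -2.5, "rz": 3.6}
{"tx": -18.6, "ty": 11.9, "tz": -2.5, "rz": 3.6}
{"tx": -17.9, "ty": 13.0, "tz": -2.5, "rz": 3.6}
{"tx": -17.0, "ty": 14.1, "tz": -2.5, "rz": 3.6}
{"tx": -16.1, "ty": 15.1, "tz": -2.5, "rz": 3.6}
{"tx": -15.1, "ty": 16.1, "tz": -2.5, "rz": 3.6}
{"tx": -14.1, "ty": 17.0, "tz": -2.5, "rz": 3.6}
```

servo_tool(rows=[{"gripper":0.0,"tx":0,"ty":0,"tz":-5,"rx":0,"ry":0,"rz":0},{"gripper":0.0,"tx":0,"ty":0,"tz":-15,"rx":0,"ry":0,"rz":0},{"gripper":0.0,"tx":0,"ty":0,"tz":-30,"rx":0,"ry":0,"rz":0},{"gripper":0.0,"tx":0,"ty":0,"tz":-35,"rx":0,"ry":0,"rz":0},{"gripper":0.0,"tx":0,"ty":0,"tz":-35,"rx":0,"ry":0,"rz":0},{"gripper":0.0,"tx":0,"ty":0,"tz":-35,"rx":0,"ry":0,"rz":0},{"gripper":0.0,"tx":0,"ty":0,"tz":-20,"rx":0,"ry":0,"rz":0},{"gripper":0.0,"tx":0,"ty":0,"tz":-5,"rx":0,"ry":0,"rz":0}])

```text
clock: 4.3
eef_pos: [0.5265, 0.22, 0.1972]
tool_rot: [-0.0, 0.873, 0.487, -0.003]
force: [-0.2, 0.3, -1.7]
finger_gap: 0.0101
```

Run:
```python
from h import *
f=snap('wrist','w3')
s,R=tool(); print(s['clock'],s['eef_pos'],yaw(R),s['finger_gap'],s['force'])
im=cv2.imread('pics/w3.png')
cv2.imwrite('pics/w3b.png',cv2.resize(im,(768,576)))
plan([.48,-.008,.205],-31.7,8)
```

```text
4.35 [0.52672206 0.2200098  0.19710218] -31.698370015724418 0.009726496331635597 [1.35311474 0.02146427 0.40103284]
{"tx": -27.3, "ty": 10.0, "tz": -0.9}
{"tx": -27.3, "ty": 10.0, "tz": -0.9}
{"tx": -27.3, "ty": 10.0, "tz": -0.9}
{"tx": -27.3, "ty": 10.0, "tz": -0.9}
{"tx": -27.3, "ty": 10.0, "tz": -0.9}
{"tx": -27.4, "ty": 10.0, "tz": -1.0}
{"tx": -27.3, "ty": 10.0, "tz": -1.0}
{"tx": -27.4, "ty": 10.0, "tz": -0.9}
```

View pics/w3b.png

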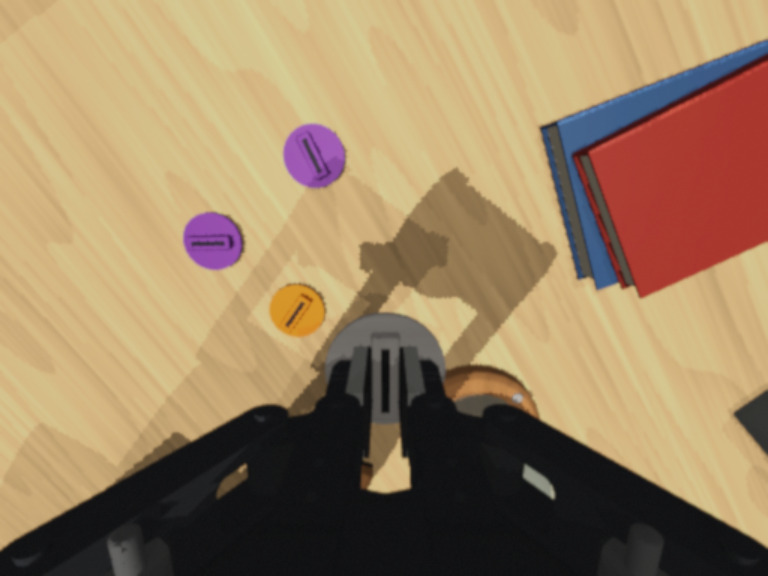

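servo_tool(rows=[{"gripper":0.0,"tx":-15,"ty":5,"tz":-1,"rx":0,"ry":0,"rz":0},{"gripper":0.0,"tx":-27,"ty":10,"tz":-1,"rx":0,"ry":0,"rz":0},{"gripper":0.0,"tx":-35,"ty":13,"tz":-2,"rx":0,"ry":0,"rz":0},{"gripper":0.0,"tx":-35,"ty":13,"tz":-2,"rx":0,"ry":0,"rz":0},{"gripper":0.0,"tx":-35,"ty":13,"tz":-2,"rx":0,"ry":0,"rz":0},{"gripper":0.0,"tx":-35,"ty":13,"tz":0,"rx":0,"ry":0,"rz":0},{"gripper":0.0,"tx":-25,"ty":9,"tz":0,"rx":0,"ry":0,"rz":0},{"gripper":0.0,"tx":-5,"ty":2,"tz":0,"rx":0,"ry":0,"rz":0}])

```text
clock: 5.02
eef_pos: [0.4701, -0.0126, 0.1927]
tool_rot: [-0.004, 0.871, 0.49, -0.015]
force: [0.4, -0.1, -1.7]
finger_gap: 0.0096
```

servo_tool(rows=[{"gripper":0.0,"tx":0,"ty":0,"tz":0,"rx":0,"ry":0,"rz":0},{"gripper":0.0,"tx":0,"ty":0,"tz":0,"rx":0,"ry":0,"rz":0},{"gripper":0.0,"tx":0,"ty":0,"tz":0,"rx":0,"ry":0,"rz":0},{"gripper":0.0,"tx":0,"ty":0,"tz":0,"rx":0,"ry":0,"rz":0},{"gripper":0.0,"tx":0,"ty":0,"tz":0,"rx":0,"ry":0,"rz":0},{"gripper":0.0,"tx":0,"ty":0,"tz":0,"rx":0,"ry":0,"rz":0},{"gripper":0.0,"tx":0,"ty":0,"tz":0,"rx":0,"ry":0,"rz":0},{"gripper":0.0,"tx":0,"ty":0,"tz":0,"rx":0,"ry":0,"rz":0}])

```text
clock: 5.68
eef_pos: [0.4671, -0.0105, 0.1877]
tool_rot: [-0.008, 0.871, 0.491, -0.019]
force: [-0.8, 0.1, -0.7]
finger_gap: 0.0094
```

Run:
```python
from h import *
f=snap('wrist','w4')
s,R=tool(); print(s['clock'],s['eef_pos'],yaw(R),s['finger_gap'],s['force'])
im=cv2.imread('pics/w4.png')
cv2.imwrite('pics/w4b.png',cv2.resize(im,(768,576)))
print(proj(f,[.5130,.0437,.135]))
```

```text
5.7333 [ 0.46707905 -0.01043549  0.18772674] -31.188148886220073 0.009640114052774288 [-0.32110275  0.55596343 -0.76809523]
(np.float64(275.7830268998363), np.float64(117.63689747802893))
```

View pics/w4b.png

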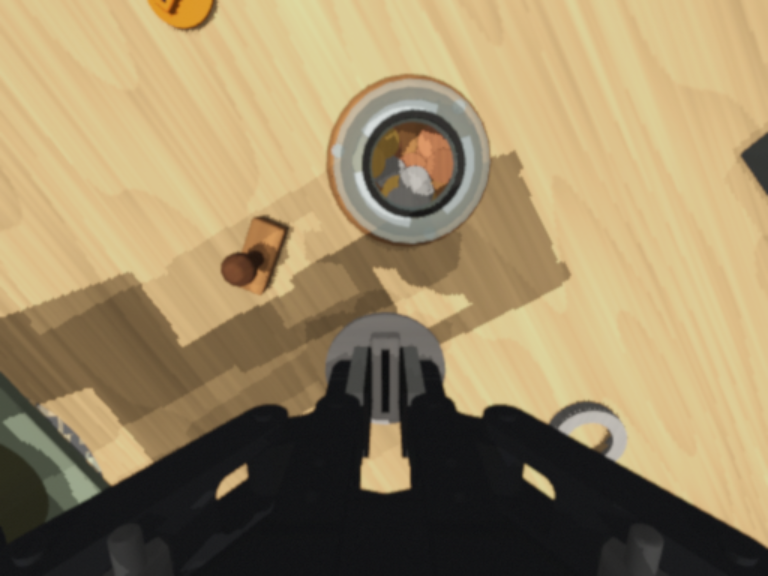

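Run:
```python
from h import *
im=cv2.imread('pics/w4.png')
cv2.imwrite('pics/w4c.png',cv2.resize(im[70:150,230:320],None,fx=7.2,fy=7.2,interpolation=cv2.INTER_CUBIC))
cv2.imwrite('pics/w4d.png',cv2.resize(im[195:295,205:310],None,fx=5.6,fy=5.6,interpolation=cv2.INTER_CUBIC))
```

```text
(no output)
```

View pics/w4c.png

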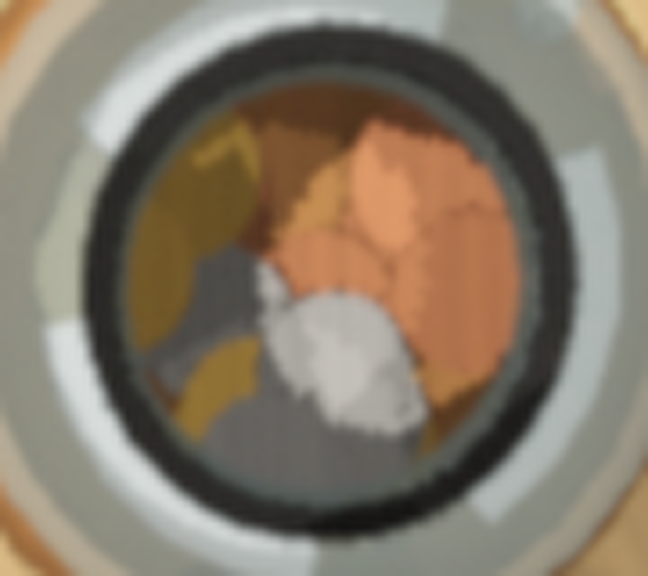

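View pics/w4d.png

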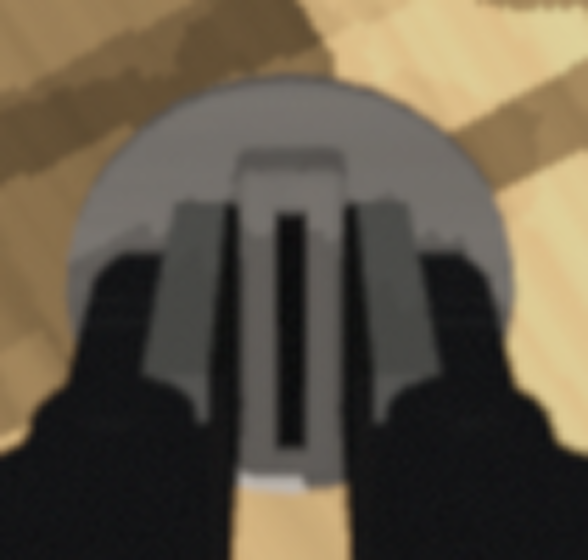

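```bash
cat >> h.py <<'E'
from scipy.optimize import least_squares
def circfit(pts,r=None):
    pts=np.array(pts)[:,:2]; c0=pts.mean(0)
    if r is None:
        s=least_squares(lambda q:np.hypot(*(pts-q[:2]).T)-q[2],[*c0,.02]).x; return s
    return least_squares(lambda q:np.hypot(*(pts-q[:2]).T)-r,c0).x
E
python3 - <<'E'
from h import *
f=load('w4')
s,R=tool();p=np.array(s['eef_pos'])
C=lambda x,y:((x+.5)/7.2-.5+230,(y+.5)/7.2-.5+70)
out=[(85,280),(577,280),(331,25),(331,538),(155,102),(505,102),(155,460),(508,460)]
inn=[(122,290),(528,290),(325,72),(325,503)]
po=[at(f,*C(*q),.135) for q in out]; c=circfit(po);print('mouth outer',c)
print('inner',circfit([at(f,*C(*q),.135) for q in inn]))
for n,a in (('r1a',(85,125)),('r1b',(443,12)),('r2a',(605,150)),('r2b',(490,520)),('r3a',(48,325)),('r3b',(318,560))):
    w=at(f,*C(*a),.130)-[*c[:2],.13]; print(n,np.degrees(np.arctan2(w[1],w[0])),np.hypot(w[0],w[1]))
# disk in tool frame
D=lambda x,y:((x+.5)/5.6-.5+205,(y+.5)/5.6-.5+195)
def tf(u,v,h):
    o,d=ray(f,u,v); o=R.T@(o-p); d=R.T@d; return o+d*(h-o[2])/d[2]
for h in (.0017,.0027,.0037):
    q=[tf(*D(*a),h) for a in ((68,265),(513,270),(290,75),(110,155),(470,155))]
    print(h,circfit(q),circfit(q,.0235))
e=[tf(*D(*a),-.0053) for a in ((238,165),(345,165),(238,475),(345,475))]; print(np.round(e,4), np.mean(e,0))
print(R)
E
```

```text
mouth outer [0.51522422 0.04809076 0.02280118]
inner [0.51463956 0.04812559 0.01901924]
r1a 116.08313535729054 0.02740755965640002
r1b 36.55420767618206 0.026375250693066014
r2a -4.9518801626897195 0.02844131530082197
r2b -83.86461387900023 0.02705459054503473
r3a 155.45962571031936 0.027104431811481894
r3b -122.22586146999161 0.025519866269336725
0.0017 [ 0.00056341 -0.00010815  0.02299488] [-0.00012914 -0.00011318]
0.0027 [ 6.76293558e-05 -1.07905847e-04  2.31546560e-02] [-0.00040363 -0.00011129]
0.0037 [-0.00042815 -0.00010766  0.02331443] [-0.00068016 -0.00010946]
[[ 0.0167 -0.0051 -0.0053]
 [ 0.0167  0.0051 -0.0053]
 [-0.0172 -0.0054 -0.0053]
 [-0.0172  0.0055 -0.0053]] [-2.59533012e-04  1.80367818e-05 -5.30000000e-03]
[[ 0.51699013  0.85503109 -0.0405343 ]
 [ 0.85561787 -0.51758355 -0.00503353]
 [-0.02528371 -0.03207959 -0.99916547]]
```

Run:
```python
from h import *
plan([.491,.008,.190],-31.7,4,dig=2)
```

```text
{"tx": 7.02, "ty": 2.71, "tz": -0.83, "rx": -0.46, "ry": 0.36, "rz": 0.13}
{"tx": 7.03, "ty": 2.7, "tz": -0.77, "rx": -0.46, "ry": 0.36, "rz": 0.13}
{"tx": 7.04, "ty": 2.69, "tz": -0.7, "rx": -0.46, "ry": 0.36, "rz": 0.13}
{"tx": 7.06, "ty": 2.68, "tz": -0.64, "rx": -0.46, "ry": 0.36, "rz": 0.13}
```

servo_tool(rows=[{"gripper":0.0,"tx":7,"ty":2.7,"tz":-0.8,"rx":-0.5,"ry":0.4,"rz":0.1},{"gripper":0.0,"tx":7,"ty":2.7,"tz":-0.8,"rx":-0.5,"ry":0.4,"rz":0.1},{"gripper":0.0,"tx":7,"ty":2.7,"tz":-0.8,"rx":-0.5,"ry":0.3,"rz":0.1},{"gripper":0.0,"tx":5,"ty":2,"tz":-0.8,"rx":-0.3,"ry":0.3,"rz":0.1},{"gripper":0.0,"tx":1,"ty":0.5,"tz":0,"rx":0,"ry":0,"rz":0},{"gripper":0.0,"tx":0,"ty":0,"tz":0,"rx":0,"ry":0,"rz":0},{"gripper":0.0,"tx":0,"ty":0,"tz":0,"rx":0,"ry":0,"rz":0},{"gripper":0.0,"tx":0,"ty":0,"tz":0,"rx":0,"ry":0,"rz":0}])

```text
clock: 6.4
eef_pos: [0.4936, 0.0099, 0.1911]
tool_rot: [0.001, 0.873, 0.488, 0.002]
force: [0.3, -0.4, -0.1]
finger_gap: 0.0096
```

Run:
```python
from h import *
f=snap('wrist','w5')
s,R=tool(); print(s['clock'],s['eef_pos'],yaw(R),R[:,2],s['force'])
print(proj(f,[.5145,.0465,.135]))
im=cv2.imread('pics/w5.png')
cv2.imwrite('pics/w5c.png',cv2.resize(im[100:190,220:320],None,fx=6,fy=6,interpolation=cv2.INTER_CUBIC))
```

```text
6.45 [0.49354607 0.00990583 0.19104468] -31.534723442468916 [ 4.76007368e-03  2.55758369e-04 -9.99988638e-01] [ 0.33257671 -0.00922588 -0.48567949]
(np.float64(254.56110799932236), np.float64(159.82241326989333))
```

View pics/w5c.png

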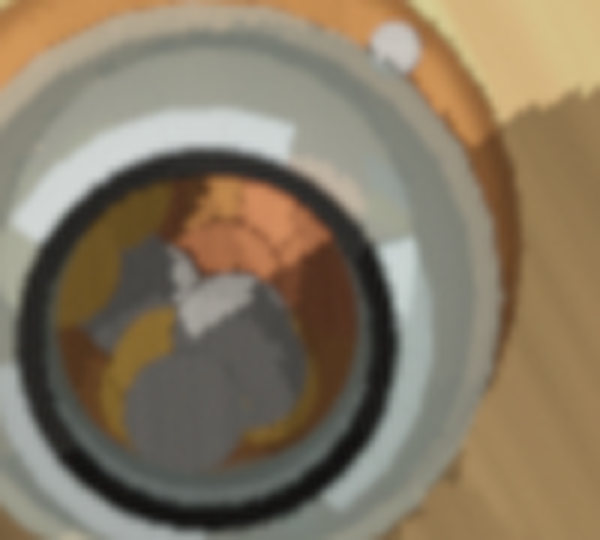

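Run:
```python
from h import *
f=load('w5')
C=lambda x,y:((x+.5)/6-.5+220,(y+.5)/6-.5+100)
# automatic: dark seal mask
im=cv2.cvtColor(f['frame'],cv2.COLOR_RGB2GRAY)
m=(im<75).astype(np.uint8); 
n,l,st,ce=cv2.connectedComponentsWithStats(m)
i=l[156-0,254-31:254-25].max(); print(st[i],ce[i])
cs,h=cv2.findContours((l==i).astype(np.uint8),cv2.RETR_CCOMP,cv2.CHAIN_APPROX_NONE)
cs=sorted(cs,key=cv2.contourArea)[::-1]
for c in cs[:2]:
    e=cv2.fitEllipse(c);print(e, circfit([at(f,*q,.135) for q in c[:,0]]))
s,R=tool()
for d in cs[:1]:
    c=circfit([at(f,*q,.135) for q in d[:,0]]);
    print('rel tool',R.T@(np.array([*c[:2],.135])-s['eef_pos']))
```

```text
[ 223  125   63   64 1377] [255.19825708 155.39869281]
((254.06202697753906, 156.5047149658203), (61.59508514404297, 62.013816833496094), 151.4022674560547) [0.51509758 0.04813529 0.02235336]
((255.77261352539062, 158.8618927001953), (42.40591049194336, 56.29075241088867), 28.353694915771484) [0.51416597 0.04684866 0.0161304 ]
rel tool [ 0.04370373 -0.00184561  0.0561564 ]
```

Run:
```python
from h import *
plan([.5153,.0484,.155],-31.5,6,dig=2)
```

```text
{"tx": 7.35, "ty": -0.29, "tz": 6.03, "rx": 0.04, "ry": -0.03, "rz": -0.01}
{"tx": 7.35, "ty": -0.28, "tz": 6.02, "rx": 0.04, "ry": -0.03, "rz": -0.01}
{"tx": 7.35, "ty": -0.28, "tz": 6.02, "rx": 0.04, "ry": -0.03, "rz": -0.01}
{"tx": 7.36, "ty": -0.28, "tz": 6.02, "rx": 0.04, "ry": -0.03, "rz": -0.01}
{"tx": 7.36, "ty": -0.27, "tz": 6.01, "rx": 0.04, "ry": -0.03, "rz": -0.01}
{"tx": 7.36, "ty": -0.26, "tz": 6.01, "rx": 0.04, "ry": -0.03, "rz": -0.01}
```

servo_tool(rows=[{"gripper":0.0,"tx":7.3,"ty":-0.3,"tz":6,"rx":0,"ry":0,"rz":0},{"gripper":0.0,"tx":7.3,"ty":-0.3,"tz":6,"rx":0,"ry":0,"rz":0},{"gripper":0.0,"tx":7.3,"ty":-0.3,"tz":6,"rx":0,"ry":0,"rz":0},{"gripper":0.0,"tx":7.3,"ty":-0.3,"tz":6,"rx":0,"ry":0,"rz":0},{"gripper":0.0,"tx":6,"ty":-0.3,"tz":5,"rx":0,"ry":0,"rz":0},{"gripper":0.0,"tx":3,"ty":0,"tz":2,"rx":0,"ry":0,"rz":0},{"gripper":0.0,"tx":0,"ty":0,"tz":0,"rx":0,"ry":0,"rz":0},{"gripper":0.0,"tx":0,"ty":0,"tz":0,"rx":0,"ry":0,"rz":0}])

```text
clock: 7.12
eef_pos: [0.5138, 0.0473, 0.1552]
tool_rot: [0.0, 0.873, 0.488, 0.001]
force: [-0.2, -0.1, -0.5]
finger_gap: 0.0098
```

Run:
```python
from h import *
f=snap('wrist','w6');snap('side','s6')
s,R=tool(); print(s['clock'],s['eef_pos'],yaw(R),R[:,2],s['force'])
im=cv2.imread('pics/w6.png')
b=cv2.resize(im[170:300,180:340],None,fx=4.5,fy=4.5,interpolation=cv2.INTER_CUBIC)
cv2.imwrite('pics/w6c.png',b)
im=cv2.imread('pics/s6.png')
cv2.imwrite('pics/s6c.png',cv2.resize(im[130:240,170:300],None,fx=5,fy=5,interpolation=cv2.INTER_CUBIC))
plan([.5153,.0484,.145],-31.5,3,dig=2)
```

```text
7.2167 [0.5138249  0.04697899 0.15560343] -31.552155933436435 [ 2.51513337e-03  2.59186922e-04 -9.99996803e-01] [ 0.10239498 -0.86725651 -1.30512493]
{"tx": 0.66, "ty": 0.16, "tz": 3.54, "rx": 0.04, "ry": -0.03, "rz": -0.02}
{"tx": 0.66, "ty": 0.17, "tz": 3.53, "rx": 0.04, "ry": -0.03, "rz": -0.02}
{"tx": 0.65, "ty": 0.17, "tz": 3.54, "rx": 0.04, "ry": -0.03, "rz": -0.02}
```

View pics/w6c.png

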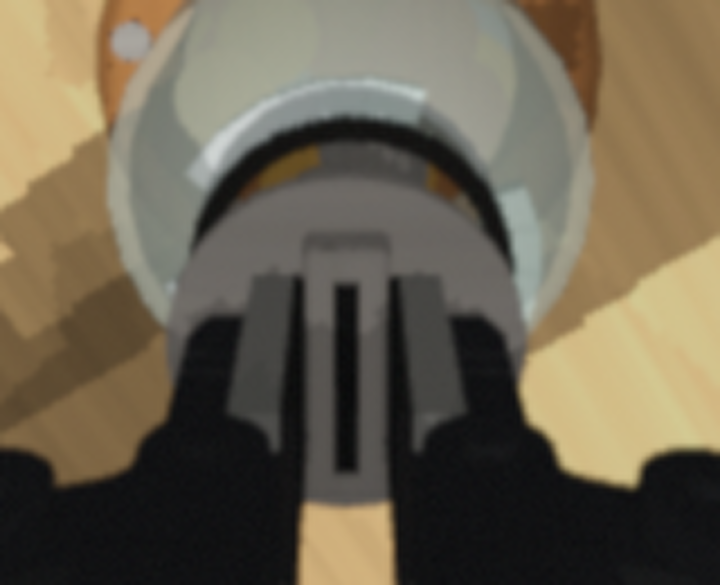

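View pics/s6c.png

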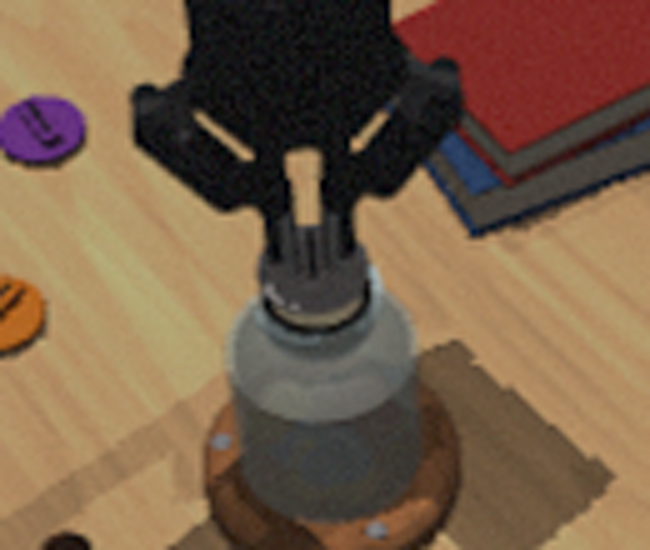

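Run:
```python
from h import *
im=cv2.imread('pics/w6.png')
cv2.imwrite('pics/w6d.png',cv2.resize(im[190:235,214:300],None,fx=9,fy=9,interpolation=cv2.INTER_CUBIC))
```

```text
(no output)
```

View pics/w6d.png

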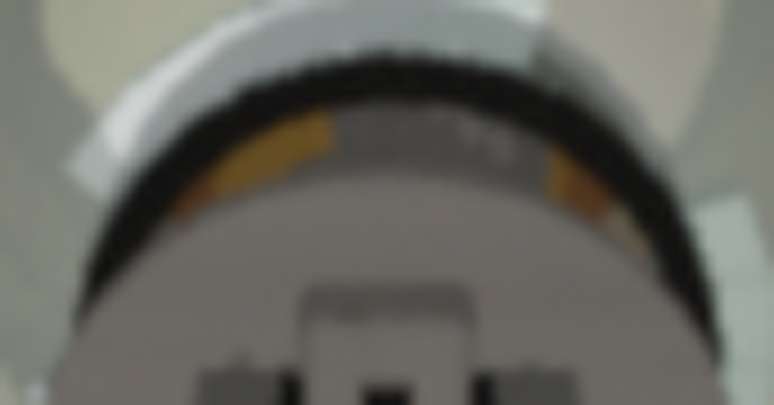

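Run:
```python
from h import *
f=load('w6');s,R=tool();p=np.array(s['eef_pos'])
C=lambda x,y:((x+.5)/9-.5+214,(y+.5)/9-.5+190)
so=[(80,300),(110,215),(165,145),(250,85),(330,60),(400,52),(480,60),(560,90),(640,150),(690,225),(720,310)]
fl=[(80,325),(180,225),(270,185),(385,170),(500,185),(600,225),(690,320)]
def tf(u,v,h):
    o,d=ray(f,u,v); o=R.T@(o-p); d=R.T@d; return o+d*(h-o[2])/d[2]
h=p[2]-.135
a=[tf(*C(*q),h) for q in so]; b=[tf(*C(*q),.0027) for q in fl]
print(circfit(a),circfit(a,.0235),circfit(a,.0228));print(circfit(b),circfit(b,.0235),circfit(b,.0232))
print(R.T@(np.array([.5152,.0481,.135])-p))
```

```text
[0.00264862 0.00057053 0.02301137] [0.0020374  0.00056114] [0.00291206 0.00057459]
[ 0.0001172  -0.00022582  0.02322618] [-0.00020566 -0.00022362] [ 0.0001481  -0.00022603]
[0.00164317 0.00054385 0.02060711]
```

servo_tool(rows=[{"gripper":0.0,"tx":1.5,"ty":0.5,"tz":3,"rx":0,"ry":0,"rz":0},{"gripper":0.0,"tx":0.6,"ty":0.2,"tz":3,"rx":0,"ry":0,"rz":0},{"gripper":0.0,"tx":0,"ty":0,"tz":1.5,"rx":0,"ry":0,"rz":0},{"gripper":0.0,"tx":0,"ty":0,"tz":0,"rx":0,"ry":0,"rz":0},{"gripper":0.0,"tx":0,"ty":0,"tz":0,"rx":0,"ry":0,"rz":0},{"gripper":0.0,"tx":0,"ty":0,"tz":0,"rx":0,"ry":0,"rz":0},{"gripper":0.0,"tx":0,"ty":0,"tz":0,"rx":0,"ry":0,"rz":0},{"gripper":0.0,"tx":0,"ty":0,"tz":0,"rx":0,"ry":0,"rz":0}])

```text
clock: 7.88
eef_pos: [0.5159, 0.0475, 0.1486]
tool_rot: [0.001, 0.873, 0.488, 0.002]
force: [1.6, -0.0, -0.5]
finger_gap: 0.0095
```

Run:
```python
from h import *
f=snap('wrist','w7')
s,R=tool(); p=np.array(s['eef_pos']);print(s['clock'],s['eef_pos'],yaw(R),R[:,2],s['force'])
im=cv2.imread('pics/w7.png')
cv2.imwrite('pics/w7d.png',cv2.resize(im[185:235,210:304],None,fx=8,fy=8,interpolation=cv2.INTER_CUBIC))
print(R.T@(np.array([.5152,.0481,.135])-p))
```

```text
7.9333 [0.51587663 0.0474848  0.14858954] -31.645143390967768 [ 4.82838105e-03  6.07125858e-05 -9.99988341e-01] [ 0.35907928 -0.0954237  -0.17436452]
[ 0.00013361 -0.00095421  0.01358615]
```

View pics/w7d.png

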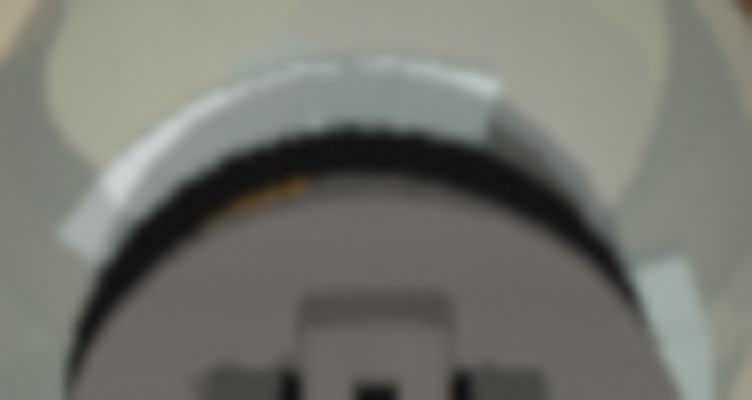

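Run:
```python
from h import *
f=load('w7');s,R=tool();p=np.array(s['eef_pos'])
C=lambda x,y:((x+.5)/8-.5+210,(y+.5)/8-.5+185)
so=[(75,330),(110,255),(160,205),(230,160),(300,135),(365,127),(430,133),(500,155),(570,195),(620,245)]
fl=[(100,320),(200,225),(300,185),(375,175),(450,185),(550,225),(630,290),(680,370)]
def tf(u,v,h):
    o,d=ray(f,u,v); o=R.T@(o-p); d=R.T@d; return o+d*(h-o[2])/d[2]
h=p[2]-.135
a=[tf(*C(*q),h) for q in so]; b=[tf(*C(*q),.0027) for q in fl]
print(circfit(a),circfit(a,.0235),circfit(a,.0230));print(circfit(b),circfit(b,.0235),circfit(b,.0232))
```

```text
[ 0.00016149 -0.00050985  0.02389775] [ 0.00063293 -0.00058498] [ 0.00122703 -0.0006795 ]
[ 4.62214388e-04 -4.58863639e-05  2.33735355e-02] [ 3.12262259e-04 -6.35857750e-05] [ 6.68089500e-04 -2.15242894e-05]
```

servo_tool(rows=[{"gripper":0.0,"tx":0.4,"ty":-0.7,"tz":0.5,"rx":0.1,"ry":-0.2,"rz":0},{"gripper":0.0,"tx":0,"ty":0,"tz":0,"rx":0,"ry":0,"rz":0},{"gripper":0.0,"tx":0,"ty":0,"tz":0,"rx":0,"ry":0,"rz":0},{"gripper":0.0,"tx":0,"ty":0,"tz":0,"rx":0,"ry":0,"rz":0},{"gripper":0.0,"tx":0,"ty":0,"tz":0,"rx":0,"ry":0,"rz":0},{"gripper":0.0,"tx":0,"ty":0,"tz":0,"rx":0,"ry":0,"rz":0},{"gripper":0.0,"tx":0,"ty":0,"tz":0,"rx":0,"ry":0,"rz":0},{"gripper":0.0,"tx":0,"ty":0,"tz":0,"rx":0,"ry":0,"rz":0}])

```text
clock: 8.6
eef_pos: [0.5156, 0.0483, 0.1483]
tool_rot: [0.001, 0.873, 0.488, 0.0]
force: [-0.5, 0.3, -0.8]
finger_gap: 0.01
```

```bash
cat >> h.py <<'E'
M=np.array([.5152,.0481,.135])
def st(tgt=None,yw=None):
    s,R=tool(); p=np.array(s['eef_pos']); print('t',round(s['clock'],2),'p',np.round(p,4),'yaw',round(yaw(R),2),'zax',np.round(R[:,2],4),'F',np.round(s['force'],2),'M',np.round(s['moment'],3),'gap',round(s['finger_gap'],4),'j6',round(s['joint_pos'][5],2))
    print('mouth in tool mm',np.round(R.T@(M-p)*1000,2))
    if tgt is not None: plan(tgt,yw,1,dig=2)
E
python3 - <<'E'
from h import *
st([.5153,.0484,.145],-31.6)
E
```

```text
t 8.6 p [0.5156 0.0483 0.1483] yaw -31.64 zax [ 0.0017 -0.0022 -1.    ] F [-0.48  0.29 -0.79] M [ 0.    -0.003  0.034] gap 0.01 j6 0.63
mouth in tool mm [-0.39 -0.25 13.25]
{"tx": -0.09, "ty": -0.29, "tz": 3.25, "rx": 0.15, "ry": 0.06, "rz": -0.04}
```

servo_tool(rows=[{"gripper":0.0,"tx":0,"ty":-0.1,"tz":1.2,"rx":0.1,"ry":0,"rz":0},{"gripper":0.0,"tx":0,"ty":0,"tz":1,"rx":0,"ry":0,"rz":0},{"gripper":0.0,"tx":0,"ty":0,"tz":0.8,"rx":0,"ry":0,"rz":0},{"gripper":0.0,"tx":0,"ty":0,"tz":0.5,"rx":0,"ry":0,"rz":0},{"gripper":0.0,"tx":0,"ty":0,"tz":0.5,"rx":0,"ry":0,"rz":0},{"gripper":0.0,"tx":0,"ty":0,"tz":0.5,"rx":0,"ry":0,"rz":0},{"gripper":0.0,"tx":0,"ty":0,"tz":0,"rx":0,"ry":0,"rz":0},{"gripper":0.0,"tx":0,"ty":0,"tz":0,"rx":0,"ry":0,"rz":0}])

```text
clock: 9.27
eef_pos: [0.5154, 0.0483, 0.1431]
tool_rot: [0.0, 0.873, 0.487, -0.0]
force: [0.2, -0.9, 0.2]
finger_gap: 0.0096
```

Run:
```python
from h import *
st([.5153,.0484,.141],-31.6)
```

```text
t 9.27 p [0.5154 0.0483 0.1431] yaw -31.65 zax [-4.0e-04 -1.1e-03 -1.0e+00] F [ 0.17 -0.93  0.23] M [ 0.008  0.039 -0.043] gap 0.0096 j6 0.63
mouth in tool mm [-0.29 -0.05  8.07]
{"tx": 0.01, "ty": -0.12, "tz": 2.07, "rx": 0.01, "ry": 0.07, "rz": -0.05}
```

servo_tool(rows=[{"gripper":0.0,"tx":0,"ty":0,"tz":0.5,"rx":0,"ry":0,"rz":0},{"gripper":0.0,"tx":0,"ty":0,"tz":0.5,"rx":0,"ry":0,"rz":0},{"gripper":0.0,"tx":0,"ty":0,"tz":0.4,"rx":0,"ry":0,"rz":0},{"gripper":0.0,"tx":0,"ty":0,"tz":0.3,"rx":0,"ry":0,"rz":0},{"gripper":0.0,"tx":0,"ty":0,"tz":0.3,"rx":0,"ry":0,"rz":0},{"gripper":0.0,"tx":0,"ty":0,"tz":0.2,"rx":0,"ry":0,"rz":0},{"gripper":0.0,"tx":0,"ty":0,"tz":0,"rx":0,"ry":0,"rz":0},{"gripper":0.0,"tx":0,"ty":0,"tz":0,"rx":0,"ry":0,"rz":0}])

```text
clock: 9.93
eef_pos: [0.5154, 0.0484, 0.1407]
tool_rot: [0.0, 0.873, 0.488, -0.0]
force: [0.1, -0.1, -0.8]
finger_gap: 0.0098
```

Run:
```python
from h import *
st([.5153,.0484,.1407],-31.6)
```

```text
t 9.93 p [0.5154 0.0484 0.1407] yaw -31.64 zax [-2.0e-04 -1.1e-03 -1.0e+00] F [ 0.1  -0.07 -0.81] M [-0.019  0.058  0.049] gap 0.0098 j6 0.63
mouth in tool mm [-0.36 -0.07  5.72]
{"tx": -0.06, "ty": -0.14, "tz": 0.02, "rx": 0.02, "ry": 0.06, "rz": -0.04}
```

servo_tool(rows=[{"gripper":0.0,"tx":0,"ty":0,"tz":0.2,"rx":0,"ry":0,"rz":0},{"gripper":0.0,"tx":0,"ty":0,"tz":0,"rx":0,"ry":0,"rz":0},{"gripper":0.2,"tx":0,"ty":0,"tz":0,"rx":0,"ry":0,"rz":0},{"gripper":0.25,"tx":0,"ty":0,"tz":0,"rx":0,"ry":0,"rz":0},{"gripper":0.3,"tx":0,"ty":0,"tz":-1,"rx":0,"ry":0,"rz":0},{"gripper":0.3,"tx":0,"ty":0,"tz":-5,"rx":0,"ry":0,"rz":0},{"gripper":0.3,"tx":0,"ty":0,"tz":-15,"rx":0,"ry":0,"rz":0},{"gripper":0.3,"tx":0,"ty":0,"tz":-20,"rx":0,"ry":0,"rz":0}])

```text
clock: 10.6
eef_pos: [0.5131, 0.0482, 0.18]
tool_rot: [-0.001, 0.873, 0.487, -0.004]
force: [0.8, 0.2, -0.1]
finger_gap: 0.0257
```

Run:
```python
from h import *
f=snap('wrist','w8')
st()
im=cv2.imread('pics/w8.png')
cv2.imwrite('pics/w8b.png',cv2.resize(im[150:290,170:350],None,fx=4,fy=4,interpolation=cv2.INTER_CUBIC))
```

```text
t 10.65 p [0.5158 0.0484 0.1845] yaw -31.64 zax [ 3.0e-04 -1.1e-03 -1.0e+00] F [1.41 0.6  3.26] M [-0.056 -0.035 -0.033] gap 0.0254 j6 0.62
mouth in tool mm [-0.55 -0.4  49.49]
```

View pics/w8b.png

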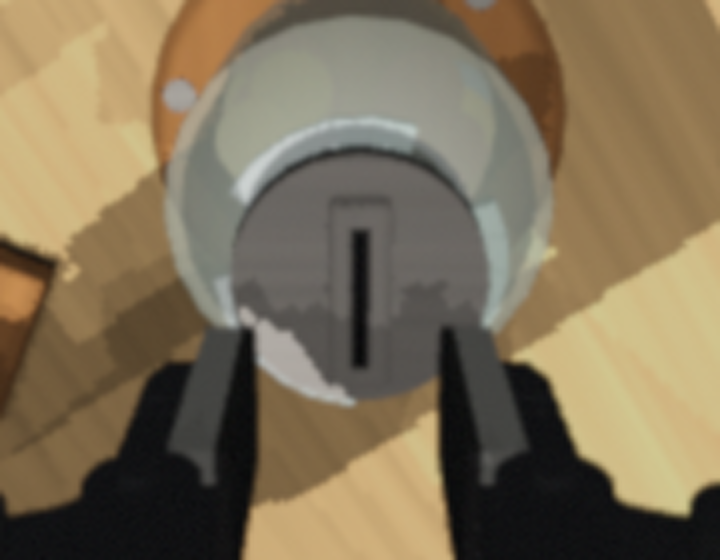

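Run:
```python
from h import *
p,R=plan([.46,-.15,.17],-12,8)
plan([.415,-.300,.08],0,8,R,p)
```

```text
{"tx": -24.8, "ty": 7.1, "tz": 1.8, "rz": -2.5}
{"tx": -25.1, "ty": 6.0, "tz": 1.8, "rz": -2.5}
{"tx": -25.3, "ty": 4.9, "tz": 1.8, "rz": -2.5}
{"tx": -25.5, "ty": 3.8, "tz": 1.8, "rz": -2.5}
{"tx": -25.6, "ty": 2.8, "tz": 1.9, "rz": -2.5}
{"tx": -25.7, "ty": 1.6, "tz": 1.8, "rz": -2.5}
{"tx": -25.7, "ty": 0.6, "tz": 1.9, "rz": -2.5}
{"tx": -25.7, "ty": -0.6, "tz": 1.8, "rz": -2.5}
{"tx": -19.5, "ty": -1.6, "tz": 11.3, "rz": -1.5}
{"tx": -19.5, "ty": -2.1, "tz": 11.2, "rz": -1.5}
{"tx": -19.4, "ty": -2.6, "tz": 11.3, "rz": -1.5}
{"tx": -19.3, "ty": -3.1, "tz": 11.2, "rz": -1.5}
{"tx": -19.2, "ty": -3.6, "tz": 11.3, "rz": -1.5}
{"tx": -19.2, "ty": -4.2, "tz": 11.2, "rz": -1.5}
{"tx": -19.0, "ty": -4.7, "tz": 11.3, "rz": -1.5}
{"tx": -18.9, "ty": -5.1, "tz": 11.2, "rz": -1.5}
```

servo_tool(rows=[{"gripper":0.3,"tx":-15,"ty":5,"tz":0,"rx":0,"ry":0,"rz":-2.5},{"gripper":0.6,"tx":-25,"ty":6,"tz":2,"rx":0,"ry":0,"rz":-2.5},{"gripper":1,"tx":-27,"ty":5,"tz":2,"rx":0,"ry":0,"rz":-2.5},{"gripper":1,"tx":-27,"ty":4,"tz":2,"rx":0,"ry":0,"rz":-2.5},{"gripper":1,"tx":-27,"ty":3,"tz":2,"rx":0,"ry":0,"rz":-2.5},{"gripper":1,"tx":-27,"ty":2,"tz":2,"rx":0,"ry":0,"rz":-2.5},{"gripper":1,"tx":-27,"ty":1,"tz":2,"rx":0,"ry":0,"rz":-2.5},{"gripper":1,"tx":-26,"ty":-0.6,"tz":2,"rx":0,"ry":0,"rz":-2.5}])

```text
clock: 11.32
eef_pos: [0.4678, -0.1517, 0.1755]
tool_rot: [0.006, 0.767, 0.642, 0.006]
force: [0.1, -0.1, 0.7]
finger_gap: 0.085
```

Run:
```python
from h import *
st()
plan([.415,-.300,.08],0,7)
```

```text
t 11.32 p [ 0.4678 -0.1517  0.1755] yaw -10.14 zax [ 1.730e-02 -5.000e-04 -9.999e-01] F [ 0.1  -0.09  0.74] M [ 0.031 -0.033 -0.01 ] gap 0.085 j6 -0.17
mouth in tool mm [204.93  10.79  41.23]
{"tx": -22.2, "ty": -3.9, "tz": 13.5, "rx": 0.1, "rz": -1.4}
{"tx": -22.1, "ty": -4.5, "tz": 13.5, "rx": 0.1, "rz": -1.4}
{"tx": -22.0, "ty": -5.0, "tz": 13.6, "rx": 0.1, "rz": -1.4}
{"tx": -21.9, "ty": -5.5, "tz": 13.6, "rx": 0.1, "rz": -1.4}
{"tx": -21.7, "ty": -6.0, "tz": 13.6, "rx": 0.1, "rz": -1.4}
{"tx": -21.5, "ty": -6.5, "tz": 13.6, "rx": 0.1, "rz": -1.4}
{"tx": -21.4, "ty": -7.0, "tz": 13.6, "rx": 0.1, "rz": -1.4}
```

servo_tool(rows=[{"gripper":1,"tx":-22,"ty":-4,"tz":13,"rx":0.1,"ry":0,"rz":-1.4},{"gripper":1,"tx":-22,"ty":-4.5,"tz":13,"rx":0.1,"ry":0,"rz":-1.4},{"gripper":1,"tx":-22,"ty":-5,"tz":13,"rx":0.1,"ry":0,"rz":-1.4},{"gripper":1,"tx":-22,"ty":-5.5,"tz":13,"rx":0.1,"ry":0,"rz":-1.4},{"gripper":1,"tx":-21,"ty":-6,"tz":12,"rx":0.1,"ry":0,"rz":-1.4},{"gripper":1,"tx":-18,"ty":-5,"tz":10,"rx":0.1,"ry":0,"rz":-1.4},{"gripper":1,"tx":-8,"ty":-2,"tz":4,"rx":0.1,"ry":0,"rz":0},{"gripper":1,"tx":0,"ty":0,"tz":0,"rx":0,"ry":0,"rz":0}])

```text
clock: 11.98
eef_pos: [0.4211, -0.2947, 0.097]
tool_rot: [0.007, 0.717, 0.697, 0.003]
force: [0.1, -0.1, -0.3]
finger_gap: 0.0852
```

Run:
```python
from h import *
f=snap('wrist','w9')
st()
im=cv2.imread('pics/w9.png')
cv2.imwrite('pics/w9b.png',cv2.resize(im,(768,576)))
print(proj(f,[.534,-.235,.008]))
```

```text
t 12.03 p [ 0.4214 -0.294   0.0973] yaw -1.58 zax [ 0.0147 -0.0048 -0.9999] F [-0.73  0.29 -0.98] M [ 0.026 -0.012  0.044] gap 0.0855 j6 -0.61
mouth in tool mm [344.38  84.93 -37.93]
(np.float64(389.4677852644581), np.float64(127.83445711354675))
```

View pics/w9b.png

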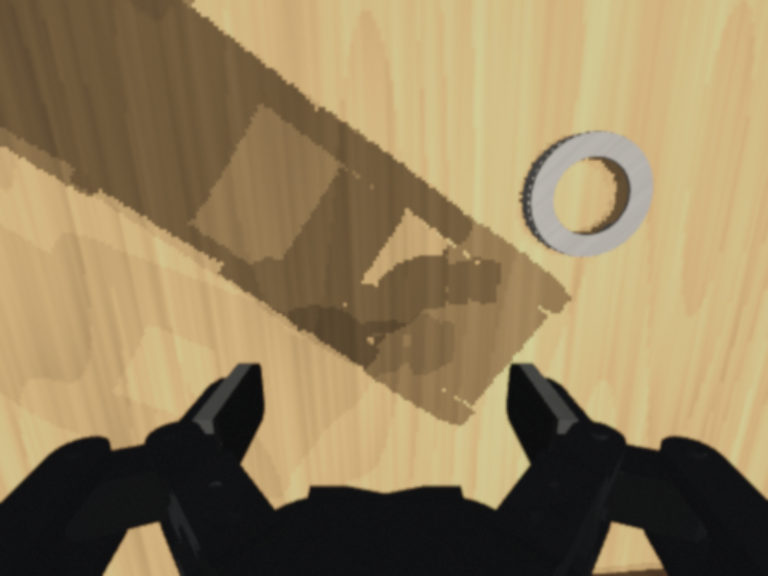

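Run:
```python
from h import *
im=cv2.imread('pics/w9.png')
cv2.imwrite('pics/w9c.png',cv2.resize(im[80:176,342:442],None,fx=6,fy=6,interpolation=cv2.INTER_CUBIC))
g=cv2.convertScaleAbs(im[98:162,362:428],alpha=2.2,beta=0)
cv2.imwrite('pics/w9d.png',cv2.resize(g,None,fx=9,fy=9,interpolation=cv2.INTER_CUBIC))
```

```text
(no output)
```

View pics/w9c.png

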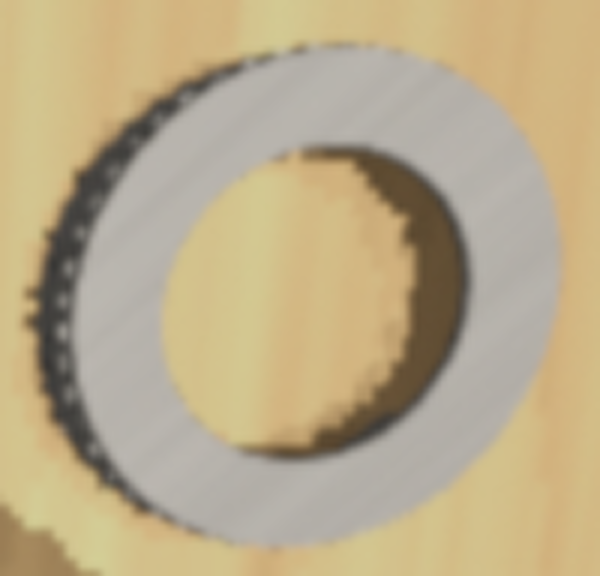

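View pics/w9d.png

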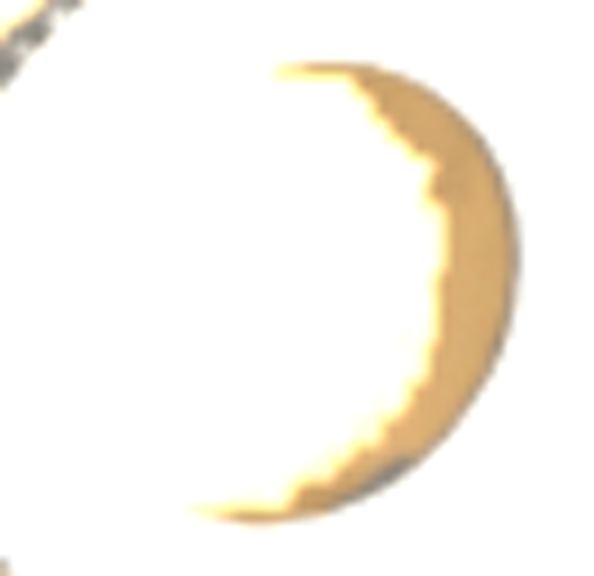

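Run:
```python
from h import *
f=load('w9')
C=lambda x,y:((x+.5)/6-.5+342,(y+.5)/6-.5+80)
pts=[at(f,*C(*q),.016) for q in ((75,320),(560,255),(345,45),(285,548),(135,140),(500,110),(135,490),(510,410))]
c=circfit(pts);print(c)
D=lambda x,y:((x+.5)/9-.5+362,(y+.5)/9-.5+98)
for q in ((355,492),(385,472),(408,460)):
  for z in (.001,.003):
    w=at(f,*D(*q),z)[:2]-c[:2]; print(z,np.degrees(np.arctan2(w[1],w[0])),np.hypot(*w))
s,R=tool(); p=s['eef_pos']
```

```text
[ 0.53367225 -0.23664022  0.03238551]
0.001 -50.69762750418584 0.02547899051544957
0.003 -52.22006559487518 0.02458191990315296
0.001 -43.52225296249638 0.025952756851706674
0.003 -44.810876562163955 0.02497317877111672
0.001 -38.756921341639334 0.02680990169519863
0.003 -39.85923561566691 0.02577756725052284
```

Run:
```python
from h import *
plan([.5337,-.2366,.07],-2,6)
```

```text
{"tx": 10.1, "ty": 18.4, "tz": 4.8, "rx": 0.1, "rz": 0.1}
{"tx": 10.1, "ty": 18.4, "tz": 4.7, "rx": 0.1, "rz": 0.1}
{"tx": 10.1, "ty": 18.4, "tz": 4.7, "rx": 0.1, "rz": 0.1}
{"tx": 10.2, "ty": 18.4, "tz": 4.7, "rx": 0.1, "rz": 0.1}
{"tx": 10.2, "ty": 18.3, "tz": 4.6, "rx": 0.1, "rz": 0.1}
{"tx": 10.2, "ty": 18.4, "tz": 4.6, "rx": 0.1, "rz": 0.1}
```

servo_tool(rows=[{"gripper":1,"tx":10,"ty":18.4,"tz":4.7,"rx":0.1,"ry":0,"rz":0.1},{"gripper":1,"tx":10,"ty":18.4,"tz":4.7,"rx":0.1,"ry":0,"rz":0.1},{"gripper":1,"tx":10,"ty":18.4,"tz":4.7,"rx":0.1,"ry":0,"rz":0.1},{"gripper":1,"tx":10,"ty":18.4,"tz":4.7,"rx":0.1,"ry":0,"rz":0.1},{"gripper":1,"tx":8,"ty":16,"tz":3,"rx":0.1,"ry":0,"rz":0.1},{"gripper":1,"tx":5,"ty":10,"tz":1,"rx":0,"ry":0,"rz":0},{"gripper":1,"tx":0,"ty":0,"tz":0,"rx":0,"ry":0,"rz":0},{"gripper":1,"tx":0,"ty":0,"tz":0,"rx":0,"ry":0,"rz":0}])

```text
clock: 12.7
eef_pos: [0.5316, -0.2354, 0.0811]
tool_rot: [0.007, 0.72, 0.694, 0.003]
force: [-1.0, -0.4, -0.5]
finger_gap: 0.0855
```

Run:
```python
from h import *
f=snap('wrist','w10')
st()
im=cv2.imread('pics/w10.png')
print(proj(f,[.5337,-.2366,.016]))
cv2.imwrite('pics/w10c.png',cv2.resize(im[120:270,160:360],None,fx=4,fy=4,interpolation=cv2.INTER_CUBIC))
```

```text
t 12.75 p [ 0.5315 -0.2356  0.0812] yaw -2.08 zax [ 0.0148 -0.0062 -0.9999] F [-0.01 -0.43 -0.08] M [ 0.057  0.001 -0.018] gap 0.0849 j6 -0.4
mouth in tool mm [282.59 -25.78 -55.74]
(np.float64(257.4789054603951), np.float64(211.24789851526347))
```

View pics/w10c.png

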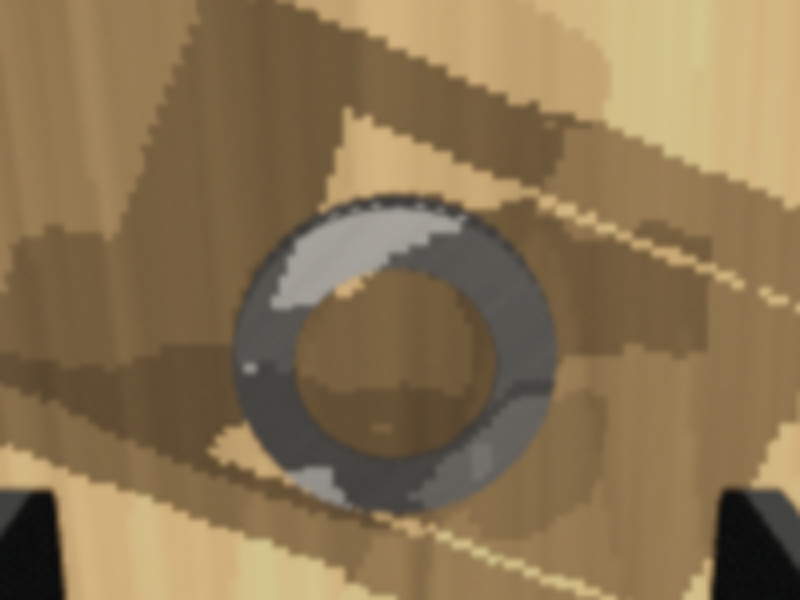

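Run:
```python
from h import *
f=load('w10')
C=lambda x,y:((x+.5)/4-.5+160,(y+.5)/4-.5+120)
o=circfit([at(f,*C(*q),.016) for q in ((235,358),(556,358),(396,202),(396,516),(290,245),(510,250),(285,475),(512,470))])
i=circfit([at(f,*C(*q),.016) for q in ((295,362),(497,362),(396,268),(396,457))])
print(o,i)
c=np.mean([o[:2],i[:2]],0); print(c)
plan([*c,.02],-2,6)
```

```text
[ 0.53466393 -0.2367553   0.03270289] [ 0.53465185 -0.23630969  0.02012191]
[ 0.53465789 -0.2365325 ]
{"tx": -0.1, "ty": 0.4, "tz": 10.2, "rx": 0.1, "ry": 0.1}
{"tx": -0.1, "ty": 0.4, "tz": 10.2, "rx": 0.1, "ry": 0.1}
{"tx": -0.1, "ty": 0.4, "tz": 10.2, "rx": 0.1, "ry": 0.1}
{"tx": -0.1, "ty": 0.5, "tz": 10.2, "rx": 0.1, "ry": 0.1}
{"tx": -0.1, "ty": 0.5, "tz": 10.2, "rx": 0.1, "ry": 0.1}
{"tx": -0.1, "ty": 0.4, "tz": 10.3, "rx": 0.1, "ry": 0.1}
```

servo_tool(rows=[{"gripper":1,"tx":-0.1,"ty":0.4,"tz":10,"rx":0.1,"ry":0.1,"rz":0},{"gripper":1,"tx":-0.1,"ty":0.4,"tz":12,"rx":0.1,"ry":0.1,"rz":0},{"gripper":1,"tx":-0.1,"ty":0.4,"tz":12,"rx":0.1,"ry":0.1,"rz":0},{"gripper":1,"tx":-0.1,"ty":0.4,"tz":12,"rx":0.1,"ry":0.1,"rz":0},{"gripper":1,"tx":-0.1,"ty":0.4,"tz":10,"rx":0.1,"ry":0.1,"rz":0},{"gripper":1,"tx":-0.1,"ty":0.4,"tz":3,"rx":0.1,"ry":0.1,"rz":0},{"gripper":1,"tx":0,"ty":0,"tz":0,"rx":0,"ry":0,"rz":0},{"gripper":1,"tx":0,"ty":0,"tz":0,"rx":0,"ry":0,"rz":0}])

```text
clock: 13.42
eef_pos: [0.5297, -0.2379, 0.0149]
tool_rot: [-0.003, 0.721, 0.693, 0.002]
force: [-0.1, 0.2, 0.5]
finger_gap: 0.0853
```

Run:
```python
from h import *
st()
plan([.5346,-.2366,.0005],-2,3,dig=2)
```

```text
t 13.42 p [ 0.5297 -0.2379  0.0149] yaw -2.34 zax [-0.0016  0.0076 -1.    ] F [-0.1   0.19  0.49] M [ 0.013 -0.014 -0.02 ] gap 0.0853 j6 -0.41
mouth in tool mm [ 286.05  -26.44 -117.93]
{"tx": 0.46, "ty": 1.61, "tz": 4.79, "rx": -0.04, "ry": -0.14, "rz": -0.11}
{"tx": 0.46, "ty": 1.61, "tz": 4.79, "rx": -0.04, "ry": -0.14, "rz": -0.11}
{"tx": 0.48, "ty": 1.6, "tz": 4.78, "rx": -0.04, "ry": -0.14, "rz": -0.11}
```

servo_tool(rows=[{"gripper":1,"tx":0.5,"ty":2,"tz":2,"rx":0,"ry":-0.2,"rz":-0.1},{"gripper":1,"tx":0.5,"ty":2,"tz":3,"rx":0,"ry":-0.2,"rz":-0.1},{"gripper":1,"tx":0.3,"ty":1,"tz":3,"rx":0,"ry":0,"rz":-0.1},{"gripper":1,"tx":0,"ty":0,"tz":2,"rx":0,"ry":0,"rz":0},{"gripper":1,"tx":0,"ty":0,"tz":1,"rx":0,"ry":0,"rz":0},{"gripper":1,"tx":0,"ty":0,"tz":0,"rx":0,"ry":0,"rz":0},{"gripper":1,"tx":0,"ty":0,"tz":0,"rx":0,"ry":0,"rz":0},{"gripper":1,"tx":0,"ty":0,"tz":0,"rx":0,"ry":0,"rz":0}])

```text
clock: 14.08
eef_pos: [0.5369, -0.237, 0.0044]
tool_rot: [0.001, 0.719, 0.695, 0.0]
force: [0.2, -0.3, 0.4]
finger_gap: 0.0856
```

Run:
```python
from h import *
st()
plan([.5346,-.2366,.0005],-2,1,dig=2)
f=snap('wrist','w11')
im=cv2.imread('pics/w11.png')
cv2.imwrite('pics/w11c.png',cv2.resize(im[150:300,160:360],None,fx=4,fy=4,interpolation=cv2.INTER_CUBIC))
```

```text
t 14.08 p [ 0.5369 -0.237   0.0044] yaw -1.98 zax [ 0.0017 -0.0017 -1.    ] F [ 0.19 -0.34  0.42] M [ 0.039 -0.016  0.012] gap 0.0856 j6 -0.4
mouth in tool mm [ 283.96  -31.27 -131.15]
{"tx": 0.33, "ty": -2.29, "tz": 3.88, "rx": 0.1, "ry": 0.1, "rz": 0.02}
```

View pics/w11c.png

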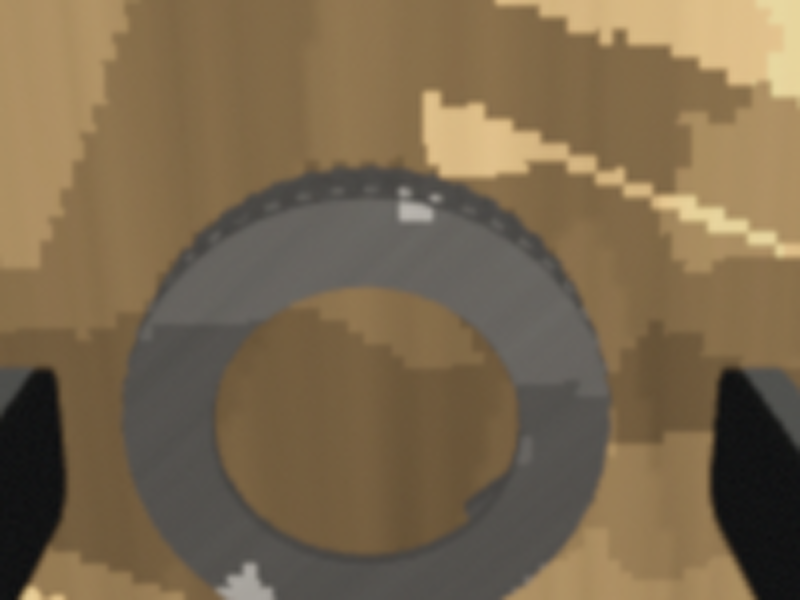

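Run:
```python
from h import *
f=load('w11')
C=lambda x,y:((x+.5)/4-.5+160,(y+.5)/4-.5+150)
i=circfit([at(f,*C(*q),.016) for q in ((216,415),(519,412),(367,287),(367,556),(262,320),(475,320),(260,518),(475,525))]);print(i)
for q in ((465,512),(490,492),(515,472),(468,500)):
  for z in (.003,):
    w=at(f,*C(*q),z)[:2]-i[:2]; print(z,np.degrees(np.arctan2(w[1],w[0])),np.hypot(*w))
s,R=tool(); print(R.T@(np.array([i[0],i[1],.016])-s['eef_pos']))
```

```text
[ 0.53482029 -0.23609697  0.02024187]
0.003 -58.496536007027494 0.02551361765796483
0.003 -47.2541031836828 0.02518148093381222
0.003 -36.27170223379071 0.02580980094282579
0.003 -55.01526397117738 0.024081385984597133
[ 0.00082338 -0.00204421 -0.01161647]
```

servo_tool(rows=[{"gripper":1,"tx":0.5,"ty":-1.2,"tz":1.2,"rx":0,"ry":0,"rz":0},{"gripper":1,"tx":0,"ty":-0.6,"tz":1.2,"rx":0,"ry":0,"rz":0},{"gripper":1,"tx":0,"ty":0,"tz":0.6,"rx":0,"ry":0,"rz":0},{"gripper":1,"tx":0,"ty":0,"tz":0.2,"rx":0,"ry":0,"rz":0},{"gripper":1,"tx":0,"ty":0,"tz":0,"rx":0,"ry":0,"rz":0},{"gripper":1,"tx":0,"ty":0,"tz":0,"rx":0,"ry":0,"rz":0},{"gripper":1,"tx":0,"ty":0,"tz":0,"rx":0,"ry":0,"rz":0},{"gripper":1,"tx":0,"ty":0,"tz":0,"rx":0,"ry":0,"rz":0}])

```text
clock: 14.8
eef_pos: [0.5349, -0.2366, 0.0013]
tool_rot: [0.002, 0.719, 0.695, 0.0]
force: [-0.5, 0.8, -0.2]
finger_gap: 0.0855
```

Run:
```python
from h import *
st()
plan([.5347,-.2363,.0005],-2,1,dig=2)
```

```text
t 14.8 p [ 0.5349 -0.2366  0.0013] yaw -2.0 zax [ 0.0023 -0.002  -1.    ] F [-0.49  0.81 -0.17] M [ 0.029 -0.031 -0.021] gap 0.0855 j6 -0.4
mouth in tool mm [ 283.61  -29.26 -134.37]
{"tx": 0.32, "ty": -0.16, "tz": 0.75, "rx": 0.13, "ry": 0.11}
```

servo_tool(rows=[{"gripper":0.85,"tx":0.3,"ty":-0.2,"tz":0.5,"rx":0.1,"ry":0.1,"rz":0},{"gripper":0.8,"tx":0,"ty":0,"tz":0,"rx":0,"ry":0,"rz":0},{"gripper":0.7,"tx":0,"ty":0,"tz":0,"rx":0,"ry":0,"rz":0},{"gripper":0.6,"tx":0,"ty":0,"tz":0,"rx":0,"ry":0,"rz":0},{"gripper":0.6,"tx":0,"ty":0,"tz":0,"rx":0,"ry":0,"rz":0},{"gripper":0.6,"tx":0,"ty":0,"tz":0,"rx":0,"ry":0,"rz":0},{"gripper":0.6,"tx":0,"ty":0,"tz":0,"rx":0,"ry":0,"rz":0},{"gripper":0.6,"tx":0,"ty":0,"tz":-2,"rx":0,"ry":0,"rz":0}], force=50)

```text
clock: 15.47
eef_pos: [0.5347, -0.2363, 0.003]
tool_rot: [0.0, 0.719, 0.695, 0.0]
force: [-0.2, 0.8, -1.1]
finger_gap: 0.0631
```

Run:
```python
from h import *
st()
f=snap('wrist','w12')
im=cv2.imread('pics/w12.png')
cv2.imwrite('pics/w12c.png',cv2.resize(im[150:300,160:360],None,fx=4,fy=4,interpolation=cv2.INTER_CUBIC))
```

```text
t 15.47 p [ 0.5347 -0.2363  0.003 ] yaw -2.0 zax [ 4.e-04 -0.e+00 -1.e+00] F [-0.18  0.8  -1.13] M [0.074 0.007 0.056] gap 0.0631 j6 -0.4
mouth in tool mm [ 283.54  -29.37 -132.  ]
```

View pics/w12c.png

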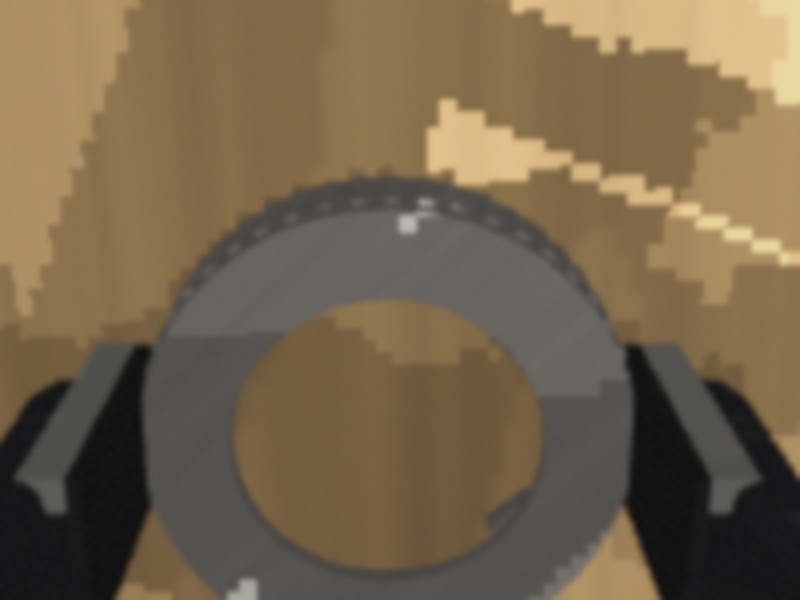

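```bash
cat > ringx.py <<'E'
from h import *
f=load('w12');s,R=tool();p=np.array(s['eef_pos'])
C=lambda x,y:((x+.5)/4-.5+160,(y+.5)/4-.5+150)
def tf(u,v,h):
    o,d=ray(f,u,v); o=R.T@(o-p); d=R.T@d; return o+d*(h-o[2])/d[2]
for h in (-.0152,-.013):
    a=[tf(*C(*q),h) for q in ((233,432),(543,430),(388,298),(388,572),(280,335),(500,338))]
    b=[tf(*C(*q),h) for q in ((143,405),(634,405),(388,210),(180,325),(600,325),(200,545))]
    print(h,circfit(a),circfit(b,.0325))
plan([.534,-.236,.20],-2,8)
E
python3 ringx.py
```

```text
-0.0152 [0.0012728  0.00024638 0.01986929] [-0.00013615  0.00115854]
-0.013 [4.51391469e-05 2.46339519e-04 2.02147719e-02] [-0.00070345  0.00096549]
{"ty": -0.1, "tz": -24.6}
{"ty": -0.1, "tz": -24.6}
{"tx": 0.1, "ty": -0.1, "tz": -24.5}
{"ty": -0.1, "tz": -24.6}
{"tx": 0.1, "ty": -0.1, "tz": -24.5}
{"ty": -0.1, "tz": -24.6}
{"tx": 0.1, "ty": -0.1, "tz": -24.5}
{"ty": -0.2, "tz": -24.6}
```

servo_tool(rows=[{"gripper":0.6,"tx":0,"ty":0,"tz":-5,"rx":0,"ry":0,"rz":0},{"gripper":0.6,"tx":0,"ty":0,"tz":-15,"rx":0,"ry":0,"rz":0},{"gripper":0.6,"tx":0,"ty":0,"tz":-28,"rx":0,"ry":0,"rz":0},{"gripper":0.6,"tx":0,"ty":0,"tz":-32,"rx":0,"ry":0,"rz":0},{"gripper":0.6,"tx":0,"ty":0,"tz":-35,"rx":0,"ry":0,"rz":0},{"gripper":0.6,"tx":0,"ty":0,"tz":-35,"rx":0,"ry":0,"rz":0},{"gripper":0.6,"tx":0,"ty":0,"tz":-25,"rx":0,"ry":0,"rz":0},{"gripper":0.6,"tx":0,"ty":0,"tz":-8,"rx":0,"ry":0,"rz":0}])

```text
clock: 16.18
eef_pos: [0.532, -0.235, 0.1919]
tool_rot: [-0.005, 0.719, 0.695, -0.002]
force: [0.7, 0.1, -0.6]
finger_gap: 0.063
```

Run:
```python
from h import *
st()
p,R=plan([.52,-.10,.20],30,8)
plan([.5152,.045,.195],62,8,R,p)
```

```text
t 16.18 p [ 0.532  -0.235   0.1919] yaw -2.0 zax [-0.0096  0.0047 -0.9999] F [ 0.73  0.11 -0.57] M [-0.032 -0.034  0.033] gap 0.063 j6 -0.4
mouth in tool mm [282.11 -26.09  58.37]
{"tx": 16.8, "ty": -2.1, "tz": -0.9, "rx": -0.1, "ry": -0.1, "rz": -4.0}
{"tx": 16.9, "ty": -0.9, "tz": -0.9, "rx": -0.1, "ry": -0.1, "rz": -4.0}
{"tx": 17.0, "ty": 0.3, "tz": -1.0, "rx": -0.1, "ry": -0.1, "rz": -4.0}
{"tx": 16.9, "ty": 1.4, "tz": -1.0, "rx": -0.1, "ry": -0.1, "rz": -4.0}
{"tx": 16.7, "ty": 2.6, "tz": -1.0, "rx": -0.1, "ry": -0.1, "rz": -4.0}
{"tx": 16.5, "ty": 3.8, "tz": -1.0, "rx": -0.1, "ry": -0.1, "rz": -4.0}
{"tx": 16.2, "ty": 4.9, "tz": -1.0, "rx": -0.1, "ry": -0.1, "rz": -4.0}
{"tx": 15.9, "ty": 6.1, "tz": -1.0, "rx": -0.1, "ry": -0.1, "rz": -4.0}
{"tx": 16.0, "ty": 8.5, "tz": 0.6, "rz": -4.0}
{"tx": 15.4, "ty": 9.6, "tz": 0.6, "rz": -4.0}
{"tx": 14.6, "ty": 10.7, "tz": 0.6, "rz": -4.0}
{"tx": 13.9, "ty": 11.7, "tz": 0.6, "rz": -4.0}
{"tx": 13.0, "ty": 12.6, "tz": 0.7, "rz": -4.0}
{"tx": 12.1, "ty": 13.5, "tz": 0.6, "rz": -4.0}
{"tx": 11.1, "ty": 14.3, "tz": 0.7, "rz": -4.0}
{"tx": 10.1, "ty": 15.1, "tz": 0.6, "rz": -4.0}
```

servo_tool(rows=[{"gripper":0.6,"tx":12,"ty":-2,"tz":-1,"rx":-0.1,"ry":-0.1,"rz":-4},{"gripper":0.6,"tx":17,"ty":-1,"tz":-1,"rx":-0.1,"ry":-0.1,"rz":-4},{"gripper":0.6,"tx":17,"ty":0.3,"tz":-1,"rx":-0.1,"ry":-0.1,"rz":-4},{"gripper":0.6,"tx":17,"ty":1.4,"tz":-1,"rx":-0.1,"ry":-0.1,"rz":-4},{"gripper":0.6,"tx":17,"ty":2.6,"tz":-1,"rx":-0.1,"ry":-0.1,"rz":-4},{"gripper":0.6,"tx":16.5,"ty":3.8,"tz":-1,"rx":-0.1,"ry":-0.1,"rz":-4},{"gripper":0.6,"tx":16,"ty":5,"tz":-1,"rx":-0.1,"ry":-0.1,"rz":-4},{"gripper":0.6,"tx":16,"ty":6,"tz":-1,"rx":0,"ry":0,"rz":-4}])

```text
clock: 16.85
eef_pos: [0.5161, -0.1024, 0.1976]
tool_rot: [0.003, 0.491, 0.871, -0.002]
force: [0.2, 0.5, -0.7]
finger_gap: 0.0633
```

Run:
```python
from h import *
st()
plan([.5152,.048,.19],62,9)
```

```text
t 16.85 p [ 0.5161 -0.1024  0.1976] yaw 31.16 zax [ 0.004  -0.0069 -1.    ] F [ 0.23  0.54 -0.74] M [-0.02  -0.014  0.023] gap 0.0633 j6 -0.76
mouth in tool mm [129.75  77.16  61.52]
{"tx": 14.4, "ty": 8.6, "tz": 0.7, "rz": -3.4}
{"tx": 13.8, "ty": 9.4, "tz": 0.7, "rz": -3.4}
{"tx": 13.2, "ty": 10.2, "tz": 0.8, "rz": -3.4}
{"tx": 12.6, "ty": 11.0, "tz": 0.8, "rz": -3.4}
{"tx": 11.9, "ty": 11.7, "tz": 0.8, "rz": -3.4}
{"tx": 11.2, "ty": 12.4, "tz": 0.8, "rz": -3.4}
{"tx": 10.4, "ty": 13.1, "tz": 0.8, "rz": -3.4}
{"tx": 9.7, "ty": 13.7, "tz": 0.8, "rz": -3.4}
{"tx": 8.8, "ty": 14.2, "tz": 0.8, "rz": -3.4}
```

servo_tool(rows=[{"gripper":0.6,"tx":14.4,"ty":8.6,"tz":0.7,"rx":0,"ry":0,"rz":-3.4},{"gripper":0.6,"tx":14,"ty":9.4,"tz":0.7,"rx":0,"ry":0,"rz":-3.4},{"gripper":0.6,"tx":13,"ty":10,"tz":0.7,"rx":0,"ry":0,"rz":-3.4},{"gripper":0.6,"tx":12.6,"ty":11,"tz":0.7,"rx":0,"ry":0,"rz":-3.4},{"gripper":0.6,"tx":12,"ty":11.7,"tz":0.7,"rx":0,"ry":0,"rz":-3.4},{"gripper":0.6,"tx":11.2,"ty":12.4,"tz":0.7,"rx":0,"ry":0,"rz":-3.4},{"gripper":0.6,"tx":10.4,"ty":13,"tz":0.7,"rx":0,"ry":0,"rz":-3.4},{"gripper":0.6,"tx":7,"ty":9,"tz":0.7,"rx":0,"ry":0,"rz":-3.4}])

```text
clock: 17.52
eef_pos: [0.5065, 0.0334, 0.1829]
tool_rot: [-0.005, 0.26, 0.965, -0.004]
force: [-0.5, -0.6, -0.7]
finger_gap: 0.0628
```

servo_tool(rows=[{"gripper":0.6,"tx":2,"ty":3,"tz":0,"rx":0,"ry":0,"rz":-1},{"gripper":0.6,"tx":0,"ty":0,"tz":0,"rx":0,"ry":0,"rz":0},{"gripper":0.6,"tx":0,"ty":0,"tz":0,"rx":0,"ry":0,"rz":0},{"gripper":0.6,"tx":0,"ty":0,"tz":0,"rx":0,"ry":0,"rz":0},{"gripper":0.6,"tx":0,"ty":0,"tz":0,"rx":0,"ry":0,"rz":0},{"gripper":0.6,"tx":0,"ty":0,"tz":0,"rx":0,"ry":0,"rz":0},{"gripper":0.6,"tx":0,"ty":0,"tz":0,"rx":0,"ry":0,"rz":0},{"gripper":0.6,"tx":0,"ty":0,"tz":0,"rx":0,"ry":0,"rz":0}])

```text
clock: 18.18
eef_pos: [0.5042, 0.0362, 0.1799]
tool_rot: [-0.008, 0.253, 0.967, -0.005]
force: [-0.7, 0.2, -1.7]
finger_gap: 0.0629
```

Run:
```python
from h import *
st()
plan([.5152,.0481,.165],62.2,5,dig=2)
```

```text
t 18.18 p [0.5042 0.0362 0.1799] yaw 60.72 zax [-0.0174 -0.0065 -0.9998] F [-0.66  0.22 -1.66] M [-0.03   0.007 -0.011] gap 0.0629 j6 -1.0
mouth in tool mm [-4.32 16.42 44.58]
{"tx": -0.79, "ty": 3.2, "tz": 2.92, "rx": -0.16, "ry": -0.14, "rz": -0.3}
{"tx": -0.8, "ty": 3.19, "tz": 2.93, "rx": -0.16, "ry": -0.14, "rz": -0.3}
{"tx": -0.81, "ty": 3.17, "tz": 2.94, "rx": -0.16, "ry": -0.14, "rz": -0.3}
{"tx": -0.82, "ty": 3.16, "tz": 2.95, "rx": -0.16, "ry": -0.14, "rz": -0.3}
{"tx": -0.83, "ty": 3.15, "tz": 2.95, "rx": -0.16, "ry": -0.14, "rz": -0.3}
```

servo_tool(rows=[{"gripper":0.6,"tx":-0.8,"ty":3.2,"tz":2.4,"rx":-0.2,"ry":-0.2,"rz":-0.3},{"gripper":0.6,"tx":-0.8,"ty":3.2,"tz":2.4,"rx":-0.2,"ry":-0.2,"rz":-0.3},{"gripper":0.6,"tx":-0.8,"ty":3.2,"tz":2.4,"rx":-0.2,"ry":-0.2,"rz":-0.3},{"gripper":0.6,"tx":-0.8,"ty":3,"tz":2,"rx":-0.1,"ry":-0.1,"rz":-0.3},{"gripper":0.6,"tx":-0.5,"ty":2,"tz":1,"rx":0,"ry":0,"rz":0},{"gripper":0.6,"tx":0,"ty":0,"tz":0,"rx":0,"ry":0,"rz":0},{"gripper":0.6,"tx":0,"ty":0,"tz":0,"rx":0,"ry":0,"rz":0},{"gripper":0.6,"tx":0,"ty":0,"tz":0,"rx":0,"ry":0,"rz":0}])

```text
clock: 18.85
eef_pos: [0.5157, 0.0482, 0.1682]
tool_rot: [0.001, 0.242, 0.97, -0.0]
force: [0.1, -0.0, -1.0]
finger_gap: 0.0635
```

Run:
```python
from h import *
st()
plan([.5152,.0481,.160],62.2,3,dig=2)
f=snap('wrist','w13');snap('side','s13')
im=cv2.imread('pics/w13.png')
cv2.imwrite('pics/w13c.png',cv2.resize(im[120:300,140:370],None,fx=3.3,fy=3.3,interpolation=cv2.INTER_CUBIC))
im=cv2.imread('pics/s13.png')
cv2.imwrite('pics/s13c.png',cv2.resize(im[130:240,170:300],None,fx=5,fy=5,interpolation=cv2.INTER_CUBIC))
```

```text
t 18.85 p [0.5157 0.0482 0.1682] yaw 62.01 zax [ 0.001  -0.0012 -1.    ] F [ 0.07 -0.   -1.02] M [-0.068  0.034 -0.008] gap 0.0635 j6 -1.01
mouth in tool mm [ 0.44 -0.26 33.19]
{"tx": 0.14, "ty": -0.09, "tz": 2.73, "rx": -0.01, "ry": 0.03, "rz": -0.06}
{"tx": 0.13, "ty": -0.09, "tz": 2.73, "rx": -0.01, "ry": 0.03, "rz": -0.06}
{"tx": 0.13, "ty": -0.1, "tz": 2.73, "rx": -0.01, "ry": 0.03, "rz": -0.06}
```

View pics/w13c.png

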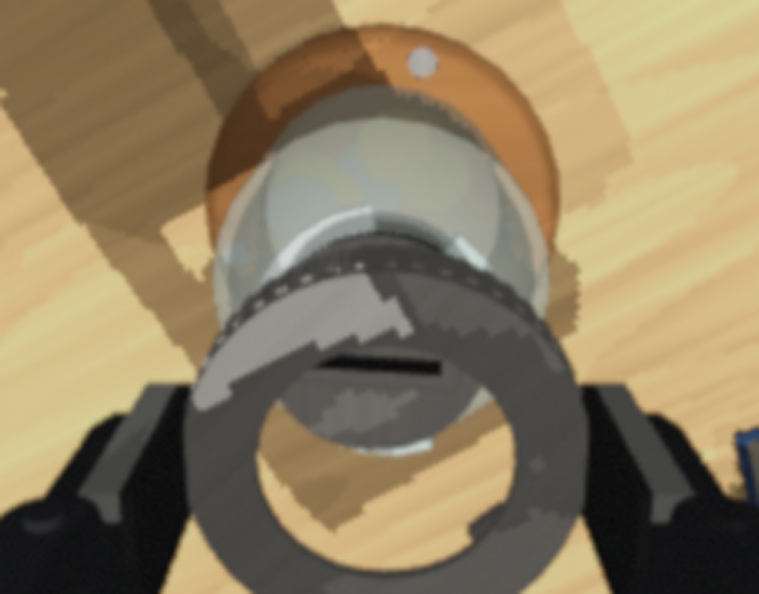

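View pics/s13c.png

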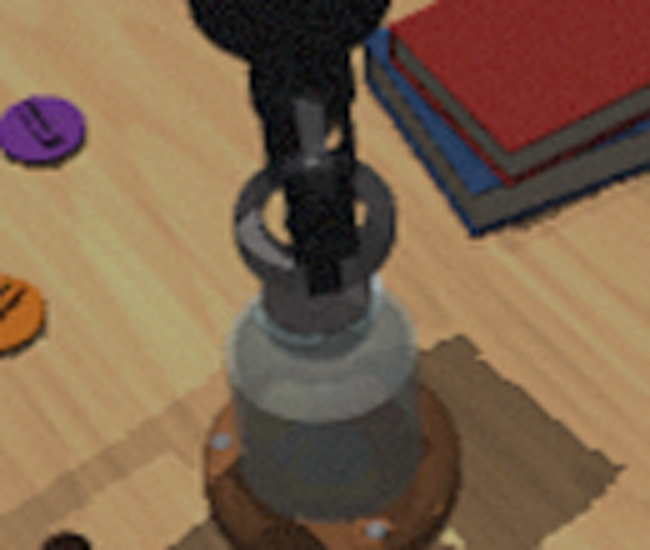

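servo_tool(rows=[{"gripper":0.6,"tx":0.2,"ty":-0.2,"tz":4,"rx":0,"ry":0,"rz":0},{"gripper":0.6,"tx":0.2,"ty":-0.1,"tz":5,"rx":0,"ry":0,"rz":0},{"gripper":0.6,"tx":0,"ty":0,"tz":5,"rx":0,"ry":0,"rz":0},{"gripper":0.6,"tx":0,"ty":0,"tz":4,"rx":0,"ry":0,"rz":0},{"gripper":0.6,"tx":0,"ty":0,"tz":3,"rx":0,"ry":0,"rz":0},{"gripper":0.6,"tx":0,"ty":0,"tz":1,"rx":0,"ry":0,"rz":0},{"gripper":0.6,"tx":0,"ty":0,"tz":0,"rx":0,"ry":0,"rz":0},{"gripper":0.6,"tx":0,"ty":0,"tz":0,"rx":0,"ry":0,"rz":0}])

```text
clock: 19.62
eef_pos: [0.5146, 0.0476, 0.1434]
tool_rot: [0.0, 0.242, 0.97, -0.001]
force: [0.6, -0.6, -0.9]
finger_gap: 0.0631
```

Run:
```python
from h import *
st()
plan([.5152,.0481,.135],62.2,4,dig=2)
```

```text
t 19.62 p [0.5146 0.0476 0.1434] yaw 61.97 zax [-1.0e-04 -1.3e-03 -1.0e+00] F [ 0.6  -0.61 -0.95] M [ 0.034  0.006 -0.002] gap 0.0631 j6 -1.01
mouth in tool mm [-0.31  0.74  8.45]
{"tx": -0.08, "ty": 0.18, "tz": 2.11, "rx": -0.02, "ry": 0.01, "rz": -0.06}
{"tx": -0.08, "ty": 0.19, "tz": 2.11, "rx": -0.02, "ry": 0.01, "rz": -0.06}
{"tx": -0.07, "ty": 0.18, "tz": 2.11, "rx": -0.02, "ry": 0.01, "rz": -0.06}
{"tx": -0.08, "ty": 0.19, "tz": 2.12, "rx": -0.02, "ry": 0.01, "rz": -0.06}
```

servo_tool(rows=[{"gripper":0.6,"tx":-0.2,"ty":0.4,"tz":1.5,"rx":0,"ry":0,"rz":0},{"gripper":0.6,"tx":0,"ty":0.1,"tz":1.5,"rx":0,"ry":0,"rz":0},{"gripper":0.6,"tx":0,"ty":0,"tz":1.5,"rx":0,"ry":0,"rz":0},{"gripper":0.6,"tx":0,"ty":0,"tz":1,"rx":0,"ry":0,"rz":0},{"gripper":0.6,"tx":0,"ty":0,"tz":0.8,"rx":0,"ry":0,"rz":0},{"gripper":0.6,"tx":0,"ty":0,"tz":0.5,"rx":0,"ry":0,"rz":0},{"gripper":0.6,"tx":0,"ty":0,"tz":0,"rx":0,"ry":0,"rz":0},{"gripper":0.6,"tx":0,"ty":0,"tz":0,"rx":0,"ry":0,"rz":0}])

```text
clock: 20.28
eef_pos: [0.5156, 0.0481, 0.1365]
tool_rot: [0.001, 0.242, 0.97, -0.0]
force: [-0.2, -0.0, -1.7]
finger_gap: 0.0633
```

Run:
```python
from h import *
st()
```

```text
t 20.28 p [0.5156 0.0481 0.1365] yaw 61.98 zax [ 0.0015 -0.0012 -1.    ] F [-0.17 -0.01 -1.65] M [-0.066  0.018  0.031] gap 0.0633 j6 -1.01
mouth in tool mm [ 0.37 -0.16  1.54]
```

servo_tool(rows=[{"gripper":0.6,"tx":0.2,"ty":-0.1,"tz":0.6,"rx":0,"ry":0,"rz":0},{"gripper":0.6,"tx":0,"ty":0,"tz":0.6,"rx":0,"ry":0,"rz":0},{"gripper":0.6,"tx":0,"ty":0,"tz":0.6,"rx":0,"ry":0,"rz":0},{"gripper":0.6,"tx":0,"ty":0,"tz":0.6,"rx":0,"ry":0,"rz":0},{"gripper":0.6,"tx":0,"ty":0,"tz":0.6,"rx":0,"ry":0,"rz":0},{"gripper":0.6,"tx":0,"ty":0,"tz":0.4,"rx":0,"ry":0,"rz":0},{"gripper":0.6,"tx":0,"ty":0,"tz":0,"rx":0,"ry":0,"rz":0},{"gripper":0.6,"tx":0,"ty":0,"tz":0,"rx":0,"ry":0,"rz":0}])

```text
clock: 20.95
eef_pos: [0.5152, 0.0482, 0.1329]
tool_rot: [0.001, 0.242, 0.97, -0.0]
force: [0.0, 0.2, -1.6]
finger_gap: 0.0632
```

Run:
```python
from h import *
st()
```

```text
t 20.95 p [0.5152 0.0482 0.1329] yaw 61.97 zax [ 1.3e-03 -8.0e-04 -1.0e+00] F [ 0.03  0.16 -1.56] M [0.001 0.007 0.022] gap 0.0632 j6 -1.01
mouth in tool mm [-0.08 -0.12 -2.06]
```

servo_tool(rows=[{"gripper":0.6,"tx":0,"ty":0,"tz":0.6,"rx":0,"ry":0,"rz":0},{"gripper":0.6,"tx":0,"ty":0,"tz":0.6,"rx":0,"ry":0,"rz":0},{"gripper":0.6,"tx":0,"ty":0,"tz":0.6,"rx":0,"ry":0,"rz":0},{"gripper":0.6,"tx":0,"ty":0,"tz":0.6,"rx":0,"ry":0,"rz":0},{"gripper":0.6,"tx":0,"ty":0,"tz":0.6,"rx":0,"ry":0,"rz":0},{"gripper":0.6,"tx":0,"ty":0,"tz":0.6,"rx":0,"ry":0,"rz":0},{"gripper":0.6,"tx":0,"ty":0,"tz":0,"rx":0,"ry":0,"rz":0},{"gripper":0.6,"tx":0,"ty":0,"tz":0,"rx":0,"ry":0,"rz":0}])

```text
clock: 21.62
eef_pos: [0.5151, 0.0482, 0.1289]
tool_rot: [0.001, 0.242, 0.97, -0.0]
force: [-0.1, -0.1, -0.5]
finger_gap: 0.0631
```

Run:
```python
from h import *
st()
```

```text
t 21.62 p [0.5151 0.0482 0.1289] yaw 61.96 zax [ 1.1e-03 -9.0e-04 -1.0e+00] F [-0.09 -0.07 -0.54] M [ 0.044  0.054 -0.037] gap 0.0631 j6 -1.01
mouth in tool mm [-0.12 -0.03 -6.1 ]
```

servo_tool(rows=[{"gripper":0.6,"tx":0,"ty":0,"tz":0.6,"rx":0,"ry":0,"rz":0},{"gripper":0.6,"tx":0,"ty":0,"tz":0.5,"rx":0,"ry":0,"rz":0},{"gripper":0.6,"tx":0,"ty":0,"tz":0.5,"rx":0,"ry":0,"rz":0},{"gripper":0.6,"tx":0,"ty":0,"tz":0.4,"rx":0,"ry":0,"rz":0},{"gripper":0.6,"tx":0,"ty":0,"tz":0.4,"rx":0,"ry":0,"rz":0},{"gripper":0.6,"tx":0,"ty":0,"tz":0.3,"rx":0,"ry":0,"rz":0},{"gripper":0.6,"tx":0,"ty":0,"tz":0,"rx":0,"ry":0,"rz":0},{"gripper":0.6,"tx":0,"ty":0,"tz":0,"rx":0,"ry":0,"rz":0}])

```text
clock: 22.28
eef_pos: [0.5151, 0.0482, 0.126]
tool_rot: [0.001, 0.242, 0.97, -0.0]
force: [-0.8, -0.1, -0.5]
finger_gap: 0.0633
```

Run:
```python
from h import *
st()
```

```text
t 22.28 p [0.5151 0.0482 0.126 ] yaw 61.97 zax [ 1.1e-03 -9.0e-04 -1.0e+00] F [-0.76 -0.1  -0.54] M [0.076 0.026 0.014] gap 0.0633 j6 -1.01
mouth in tool mm [-0.12 -0.03 -8.95]
```

servo_tool(rows=[{"gripper":0.6,"tx":0,"ty":0,"tz":0.2,"rx":0,"ry":0,"rz":2},{"gripper":0.6,"tx":0,"ty":0,"tz":0,"rx":0,"ry":0,"rz":4},{"gripper":0.6,"tx":0,"ty":0,"tz":0,"rx":0,"ry":0,"rz":4},{"gripper":0.6,"tx":0,"ty":0,"tz":0,"rx":0,"ry":0,"rz":4},{"gripper":0.6,"tx":0,"ty":0,"tz":0,"rx":0,"ry":0,"rz":4},{"gripper":0.6,"tx":0,"ty":0,"tz":0,"rx":0,"ry":0,"rz":4},{"gripper":0.6,"tx":0,"ty":0,"tz":0,"rx":0,"ry":0,"rz":2},{"gripper":0.6,"tx":0,"ty":0,"tz":0,"rx":0,"ry":0,"rz":0}])

```text
clock: 22.95
eef_pos: [0.5154, 0.0478, 0.1261]
tool_rot: [0.001, 0.448, 0.894, -0.0]
force: [0.3, 0.0, -1.4]
finger_gap: 0.0631
```

Run:
```python
from h import *
st()
plan([.5151,.0482,.1257],38,1,dig=2)
```

```text
t 22.95 p [0.5154 0.0478 0.1261] yaw 36.8 zax [ 0.002  -0.0017 -1.    ] F [ 0.32  0.01 -1.37] M [ 0.041  0.059 -0.034] gap 0.0631 j6 -0.57
mouth in tool mm [ 0.31 -0.   -8.92]
{"tx": 0.47, "ty": -0.03, "tz": 0.38, "rx": 0.03, "ry": 0.15, "rz": -1.2}
```

servo_tool(rows=[{"gripper":0.6,"tx":0.2,"ty":0,"tz":0.3,"rx":0,"ry":0.1,"rz":2},{"gripper":0.6,"tx":0.1,"ty":0,"tz":0.1,"rx":0,"ry":0,"rz":3},{"gripper":0.6,"tx":0,"ty":0,"tz":0,"rx":0,"ry":0,"rz":3},{"gripper":0.6,"tx":0,"ty":0,"tz":0,"rx":0,"ry":0,"rz":3},{"gripper":0.6,"tx":0,"ty":0,"tz":0,"rx":0,"ry":0,"rz":2},{"gripper":0.6,"tx":0,"ty":0,"tz":0,"rx":0,"ry":0,"rz":1},{"gripper":0.6,"tx":0,"ty":0,"tz":0,"rx":0,"ry":0,"rz":0},{"gripper":0.6,"tx":0,"ty":0,"tz":0,"rx":0,"ry":0,"rz":0}])

```text
clock: 23.62
eef_pos: [0.5156, 0.0478, 0.1261]
tool_rot: [0.001, 0.555, 0.832, 0.0]
force: [-0.3, 0.4, -0.3]
finger_gap: 0.0631
```

Run:
```python
from h import *
st()
```

```text
t 23.62 p [0.5156 0.0478 0.1261] yaw 22.62 zax [ 2.e-03 -8.e-04 -1.e+00] F [-0.35  0.43 -0.28] M [ 0.054  0.058 -0.015] gap 0.0631 j6 -0.32
mouth in tool mm [ 0.45 -0.28 -8.93]
```

servo_tool(rows=[{"gripper":0.6,"tx":0.3,"ty":-0.2,"tz":0.3,"rx":0,"ry":0.1,"rz":0},{"gripper":0.6,"tx":0,"ty":0,"tz":0.3,"rx":0,"ry":0,"rz":0},{"gripper":0.6,"tx":0,"ty":0,"tz":0.3,"rx":0,"ry":0,"rz":0},{"gripper":0.6,"tx":0,"ty":0,"tz":0.2,"rx":0,"ry":0,"rz":0},{"gripper":0.6,"tx":0,"ty":0,"tz":0,"rx":0,"ry":0,"rz":0},{"gripper":0.6,"tx":0,"ty":0,"tz":0,"rx":0,"ry":0,"rz":0},{"gripper":0.6,"tx":0,"ty":0,"tz":0,"rx":0,"ry":0,"rz":0},{"gripper":0.6,"tx":0,"ty":0,"tz":0,"rx":0,"ry":0,"rz":0}])

```text
clock: 24.28
eef_pos: [0.5156, 0.0479, 0.1259]
tool_rot: [0.001, 0.554, 0.833, 0.001]
force: [-0.4, 0.4, 1.8]
finger_gap: 0.0631
```

Run:
```python
from h import *
st()
```

```text
t 24.28 p [0.5156 0.0479 0.1259] yaw 22.78 zax [ 2.5e-03  8.0e-04 -1.0e+00] F [-0.45  0.38  1.83] M [ 0.007  0.131 -0.022] gap 0.0631 j6 -0.33
mouth in tool mm [ 0.33 -0.28 -9.07]
```

servo_tool(rows=[{"gripper":0.6,"tx":0,"ty":0,"tz":0,"rx":0,"ry":0,"rz":2.5},{"gripper":0.6,"tx":0,"ty":0,"tz":0,"rx":0,"ry":0,"rz":2.5},{"gripper":0.6,"tx":0,"ty":0,"tz":0,"rx":0,"ry":0,"rz":2.5},{"gripper":0.6,"tx":0,"ty":0,"tz":0,"rx":0,"ry":0,"rz":1},{"gripper":0.6,"tx":0,"ty":0,"tz":0,"rx":0,"ry":0,"rz":0},{"gripper":0.6,"tx":0,"ty":0,"tz":0,"rx":0,"ry":0,"rz":0},{"gripper":0.6,"tx":0,"ty":0,"tz":0,"rx":0,"ry":0,"rz":0},{"gripper":0.6,"tx":0,"ty":0,"tz":0,"rx":0,"ry":0,"rz":0}])

```text
clock: 24.95
eef_pos: [0.516, 0.0474, 0.126]
tool_rot: [0.001, 0.615, 0.788, 0.001]
force: [0.3, 0.1, 2.0]
finger_gap: 0.0635
```

Run:
```python
from h import *
st()
```

```text
t 24.95 p [0.516  0.0474 0.126 ] yaw 14.08 zax [ 3.1e-03 -4.0e-04 -1.0e+00] F [0.31 0.09 1.99] M [-0.052  0.162 -0.017] gap 0.0635 j6 -0.18
mouth in tool mm [ 0.87 -0.54 -9.04]
```

servo_tool(rows=[{"gripper":0.6,"tx":0.5,"ty":-0.3,"tz":0,"rx":0,"ry":0.1,"rz":2},{"gripper":0.6,"tx":0.2,"ty":0,"tz":0,"rx":0,"ry":0,"rz":2.5},{"gripper":0.6,"tx":0,"ty":0,"tz":0,"rx":0,"ry":0,"rz":2.5},{"gripper":0.6,"tx":0,"ty":0,"tz":0,"rx":0,"ry":0,"rz":1},{"gripper":0.6,"tx":0,"ty":0,"tz":0,"rx":0,"ry":0,"rz":0},{"gripper":0.6,"tx":0,"ty":0,"tz":0,"rx":0,"ry":0,"rz":0},{"gripper":0.6,"tx":0,"ty":0,"tz":0,"rx":0,"ry":0,"rz":0},{"gripper":0.6,"tx":0,"ty":0,"tz":0,"rx":0,"ry":0,"rz":0}])

```text
clock: 25.62
eef_pos: [0.5161, 0.0476, 0.126]
tool_rot: [0.001, 0.669, 0.743, 0.002]
force: [-1.1, 0.3, 0.3]
finger_gap: 0.0629
```

Run:
```python
from h import *
st()
```

```text
t 25.62 p [0.5161 0.0476 0.126 ] yaw 6.0 zax [ 4.2e-03  4.0e-04 -1.0e+00] F [-1.09  0.28  0.31] M [-0.025  0.105 -0.004] gap 0.0629 j6 -0.04
mouth in tool mm [ 0.62 -0.85 -9.04]
```

servo_tool(rows=[{"gripper":0.6,"tx":0.4,"ty":-0.5,"tz":0,"rx":0,"ry":0.2,"rz":2},{"gripper":0.6,"tx":0,"ty":-0.2,"tz":0,"rx":0,"ry":0,"rz":2},{"gripper":0.6,"tx":0,"ty":0,"tz":0,"rx":0,"ry":0,"rz":2},{"gripper":0.6,"tx":0,"ty":0,"tz":0,"rx":0,"ry":0,"rz":0},{"gripper":0.6,"tx":0,"ty":0,"tz":0,"rx":0,"ry":0,"rz":0},{"gripper":0.6,"tx":0,"ty":0,"tz":0,"rx":0,"ry":0,"rz":0},{"gripper":0.6,"tx":0,"ty":0,"tz":0,"rx":0,"ry":0,"rz":0},{"gripper":0.6,"tx":0,"ty":0,"tz":0,"rx":0,"ry":0,"rz":0}])

```text
clock: 26.28
eef_pos: [0.5153, 0.0477, 0.1258]
tool_rot: [0.0, 0.707, 0.707, 0.002]
force: [-0.3, -0.3, 0.8]
finger_gap: 0.063
```

Run:
```python
from h import *
st()
```

```text
t 26.28 p [0.5153 0.0477 0.1258] yaw 0.02 zax [ 0.0035  0.0034 -1.    ] F [-0.29 -0.28  0.77] M [-0.064  0.186 -0.029] gap 0.063 j6 0.07
mouth in tool mm [ 0.47 -0.09 -9.2 ]
```

Run:
```python
from h import *
plan([.5152,.0481,.1258],-6,3,dig=2)
```

```text
{"tx": 0.15, "ty": -0.04, "rx": 0.06, "ry": -0.07, "rz": 2.01}
{"tx": 0.14, "ty": -0.05, "rx": 0.06, "ry": -0.07, "rz": 2.01}
{"tx": 0.14, "ty": -0.05, "rx": 0.06, "ry": -0.07, "rz": 2.01}
```

servo_tool(rows=[{"gripper":0.6,"tx":0.3,"ty":0,"tz":0,"rx":0.1,"ry":0.1,"rz":2},{"gripper":0.6,"tx":0,"ty":0,"tz":0,"rx":0,"ry":0,"rz":2},{"gripper":0.6,"tx":0,"ty":0,"tz":0,"rx":0,"ry":0,"rz":2},{"gripper":0.6,"tx":0,"ty":0,"tz":0,"rx":0,"ry":0,"rz":0},{"gripper":0.6,"tx":0,"ty":0,"tz":0,"rx":0,"ry":0,"rz":0},{"gripper":0.6,"tx":0,"ty":0,"tz":0,"rx":0,"ry":0,"rz":0},{"gripper":0.6,"tx":0,"ty":0,"tz":0,"rx":0,"ry":0,"rz":0},{"gripper":0.6,"tx":0,"ty":0,"tz":0,"rx":0,"ry":0,"rz":0}])

```text
clock: 26.95
eef_pos: [0.515, 0.0481, 0.1256]
tool_rot: [-0.002, 0.743, 0.67, 0.002]
force: [-0.2, -0.7, 0.8]
finger_gap: 0.0628
```

Run:
```python
from h import *
st()
```

```text
t 26.95 p [0.515  0.0481 0.1256] yaw -5.91 zax [ 9.0e-04  5.1e-03 -1.0e+00] F [-0.16 -0.68  0.77] M [-0.014  0.152 -0.12 ] gap 0.0628 j6 0.17
mouth in tool mm [ 0.09  0.22 -9.39]
```

servo_tool(rows=[{"gripper":0.6,"tx":0,"ty":0.1,"tz":0,"rx":0,"ry":-0.3,"rz":2},{"gripper":0.6,"tx":0,"ty":0,"tz":0,"rx":0,"ry":0,"rz":2},{"gripper":0.6,"tx":0,"ty":0,"tz":0,"rx":0,"ry":0,"rz":1},{"gripper":0.6,"tx":0,"ty":0,"tz":0,"rx":0,"ry":0,"rz":0},{"gripper":0.6,"tx":0,"ty":0,"tz":0,"rx":0,"ry":0,"rz":0},{"gripper":0.6,"tx":0,"ty":0,"tz":0,"rx":0,"ry":0,"rz":0},{"gripper":0.6,"tx":0,"ty":0,"tz":0,"rx":0,"ry":0,"rz":0},{"gripper":0.6,"tx":0,"ty":0,"tz":0,"rx":0,"ry":0,"rz":0}])

```text
clock: 27.62
eef_pos: [0.515, 0.0483, 0.1254]
tool_rot: [0.0, 0.771, 0.637, 0.0]
force: [-1.0, -0.6, -0.8]
finger_gap: 0.0634
```

Run:
```python
from h import *
st()
```

```text
t 27.62 p [0.515  0.0483 0.1254] yaw -10.8 zax [ 1.e-04 -2.e-04 -1.e+00] F [-1.02 -0.62 -0.78] M [-0.007  0.128  0.08 ] gap 0.0634 j6 0.26
mouth in tool mm [-0.13  0.23 -9.59]
```

servo_tool(rows=[{"gripper":0.6,"tx":0,"ty":0,"tz":0,"rx":0,"ry":0,"rz":0.3},{"gripper":0.6,"tx":0,"ty":0,"tz":0,"rx":0,"ry":0,"rz":0.5},{"gripper":0.6,"tx":0,"ty":0,"tz":0,"rx":0,"ry":0,"rz":0.5},{"gripper":0.6,"tx":0,"ty":0,"tz":0,"rx":0,"ry":0,"rz":0.5},{"gripper":0.6,"tx":0,"ty":0,"tz":0,"rx":0,"ry":0,"rz":0.5},{"gripper":0.6,"tx":0,"ty":0,"tz":0,"rx":0,"ry":0,"rz":0.5},{"gripper":0.6,"tx":0,"ty":0,"tz":0,"rx":0,"ry":0,"rz":0.5},{"gripper":0.6,"tx":0,"ty":0,"tz":0,"rx":0,"ry":0,"rz":0.5}])

```text
clock: 28.28
eef_pos: [0.5151, 0.0484, 0.1252]
tool_rot: [0.0, 0.792, 0.61, -0.0]
force: [-0.4, 0.7, -0.5]
finger_gap: 0.0632
```

Run:
```python
from h import *
st()
f=snap('wrist','w14')
im=cv2.imread('pics/w14.png')
cv2.imwrite('pics/w14c.png',cv2.resize(im[150:300,150:360],None,fx=3.8,fy=3.8,interpolation=cv2.INTER_CUBIC))
```

```text
t 28.28 p [0.5151 0.0484 0.1252] yaw -14.77 zax [ 3.e-04 -6.e-04 -1.e+00] F [-0.44  0.67 -0.49] M [0.074 0.125 0.419] gap 0.0632 j6 0.33
mouth in tool mm [-0.22  0.19 -9.76]
```

View pics/w14c.png

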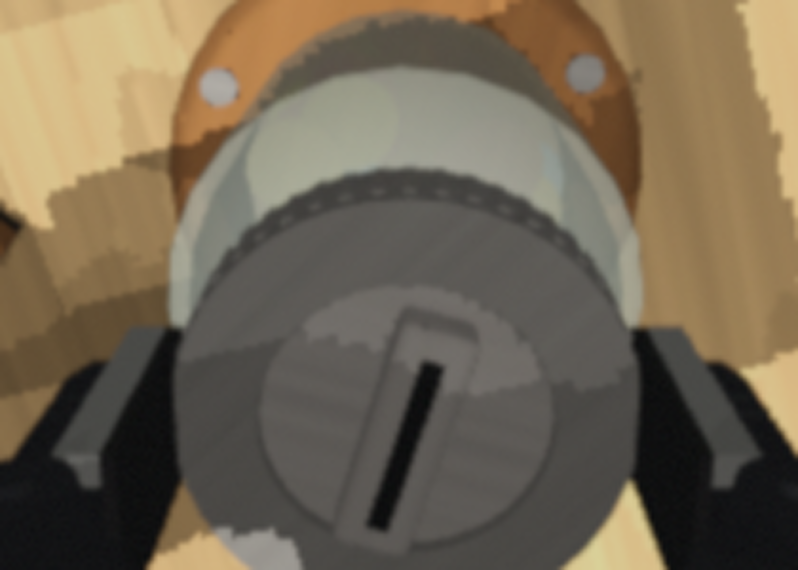

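servo_tool(rows=[{"gripper":0.6,"tx":0,"ty":0,"tz":0,"rx":0,"ry":0,"rz":0.5},{"gripper":0.6,"tx":0,"ty":0,"tz":0,"rx":0,"ry":0,"rz":0.5},{"gripper":0.6,"tx":0,"ty":0,"tz":0,"rx":0,"ry":0,"rz":0},{"gripper":0.6,"tx":0,"ty":0,"tz":0,"rx":0,"ry":0,"rz":0},{"gripper":0.6,"tx":0,"ty":0,"tz":0,"rx":0,"ry":0,"rz":0},{"gripper":0.6,"tx":0,"ty":0,"tz":0,"rx":0,"ry":0,"rz":0},{"gripper":0.6,"tx":0,"ty":0,"tz":0,"rx":0,"ry":0,"rz":0},{"gripper":0.6,"tx":0,"ty":0,"tz":0,"rx":0,"ry":0,"rz":0}])

```text
clock: 29.0
eef_pos: [0.5151, 0.0484, 0.1252]
tool_rot: [0.0, 0.798, 0.603, -0.0]
force: [0.5, 0.6, 0.2]
finger_gap: 0.0632
```

Run:
```python
from h import *
st()
```

```text
t 29.0 p [0.5151 0.0484 0.1252] yaw -15.9 zax [ 4.e-04 -6.e-04 -1.e+00] F [0.46 0.57 0.18] M [0.083 0.059 0.41 ] gap 0.0632 j6 0.35
mouth in tool mm [-0.27  0.16 -9.79]
```

servo_tool(rows=[{"gripper":0.6,"tx":0,"ty":0,"tz":0,"rx":0,"ry":0,"rz":0.3},{"gripper":0.6,"tx":0,"ty":0,"tz":0,"rx":0,"ry":0,"rz":0.5},{"gripper":0.6,"tx":0,"ty":0,"tz":0,"rx":0,"ry":0,"rz":0.5},{"gripper":0.6,"tx":0,"ty":0,"tz":0,"rx":0,"ry":0,"rz":0.5},{"gripper":0.6,"tx":0,"ty":0,"tz":0,"rx":0,"ry":0,"rz":0.5},{"gripper":0.6,"tx":0,"ty":0,"tz":0,"rx":0,"ry":0,"rz":0.5},{"gripper":0.6,"tx":0,"ty":0,"tz":0,"rx":0,"ry":0,"rz":0.5},{"gripper":0.6,"tx":0,"ty":0,"tz":0,"rx":0,"ry":0,"rz":0.5}])

```text
clock: 29.67
eef_pos: [0.5152, 0.0484, 0.125]
tool_rot: [0.0, 0.819, 0.574, -0.0]
force: [-0.4, 0.8, 0.0]
finger_gap: 0.0631
```

Run:
```python
from h import *
st()
f=snap('wrist','w15')
im=cv2.imread('pics/w15.png')
cv2.imwrite('pics/w15c.png',cv2.resize(im[150:300,150:360],None,fx=3.8,fy=3.8,interpolation=cv2.INTER_CUBIC))
```

```text
t 29.67 p [0.5152 0.0484 0.125 ] yaw -20.01 zax [ 5.e-04 -8.e-04 -1.e+00] F [-0.36  0.81  0.02] M [0.154 0.109 0.598] gap 0.0631 j6 0.42
mouth in tool mm [-0.3   0.11 -9.99]
```

View pics/w15c.png

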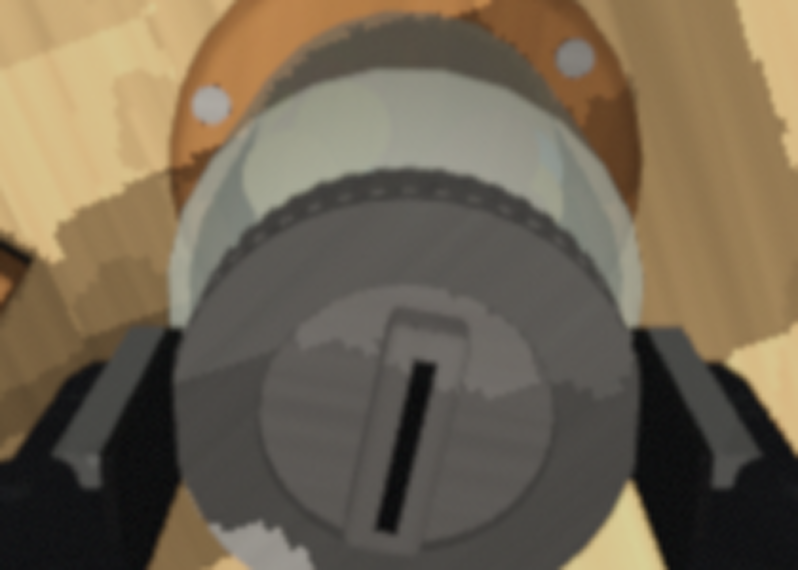

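servo_tool(rows=[{"gripper":0.6,"tx":0,"ty":0,"tz":0,"rx":0,"ry":0,"rz":0},{"gripper":0.85,"tx":0,"ty":0,"tz":0,"rx":0,"ry":0,"rz":0},{"gripper":0.95,"tx":0,"ty":0,"tz":0,"rx":0,"ry":0,"rz":0},{"gripper":0.95,"tx":0,"ty":0,"tz":0,"rx":0,"ry":0,"rz":0},{"gripper":0.95,"tx":0,"ty":0,"tz":-2,"rx":0,"ry":0,"rz":0},{"gripper":0.95,"tx":0,"ty":0,"tz":-10,"rx":0,"ry":0,"rz":0},{"gripper":0.95,"tx":0,"ty":0,"tz":-20,"rx":0,"ry":0,"rz":0},{"gripper":0.95,"tx":0,"ty":0,"tz":-20,"rx":0,"ry":0,"rz":0}])

```text
clock: 30.38
eef_pos: [0.5126, 0.0481, 0.1761]
tool_rot: [-0.002, 0.821, 0.571, -0.004]
force: [0.8, 0.9, 0.8]
finger_gap: 0.0812
```

servo_tool(rows=[{"gripper":0.95,"tx":-10,"ty":0,"tz":-15,"rx":0,"ry":0,"rz":0},{"gripper":0.95,"tx":-15,"ty":0,"tz":-5,"rx":0,"ry":0,"rz":0},{"gripper":0.95,"tx":-15,"ty":0,"tz":0,"rx":0,"ry":0,"rz":0},{"gripper":0.95,"tx":-10,"ty":0,"tz":0,"rx":0,"ry":0,"rz":0},{"gripper":0.95,"tx":0,"ty":0,"tz":0,"rx":0,"ry":0,"rz":0},{"gripper":0.95,"tx":0,"ty":0,"tz":0,"rx":0,"ry":0,"rz":0},{"gripper":0.95,"tx":0,"ty":0,"tz":0,"rx":0,"ry":0,"rz":0},{"gripper":0.95,"tx":0,"ty":0,"tz":0,"rx":0,"ry":0,"rz":0}])

```text
clock: 31.05
eef_pos: [0.499, 0.0007, 0.2074]
tool_rot: [0.002, 0.821, 0.57, 0.004]
force: [-0.9, -0.5, -0.7]
finger_gap: 0.0813
```

Run:
```python
from h import *
st()
f=snap('wrist','w16');g=snap('side','s16')
print(proj(f,[.5152,.0481,.141]),proj(g,[.5152,.0481,.141]))
im=cv2.imread('pics/w16.png')
u,v=[int(q) for q in proj(f,[.5152,.0481,.141])]
cv2.imwrite('pics/w16c.png',cv2.resize(im[max(v-60,0):v+70,u-80:u+80],None,fx=4.5,fy=4.5,interpolation=cv2.INTER_CUBIC));print(u,v)
im=cv2.imread('pics/s16.png')
cv2.imwrite('pics/s16c.png',cv2.resize(im[130:240,150:310],None,fx=5,fy=5,interpolation=cv2.INTER_CUBIC))
```

```text
t 31.05 p [0.499  0.0007 0.2074] yaw -20.46 zax [ 0.008   0.0017 -1.    ] F [-0.89 -0.49 -0.71] M [-0.008 -0.022  0.018] gap 0.0813 j6 0.33
mouth in tool mm [49.74 -1.84 72.65]
(np.float64(254.03534280995578), np.float64(147.37313967392402)) (np.float64(232.04346393108432), np.float64(184.4500597930875))
254 147
```

View pics/w16c.png

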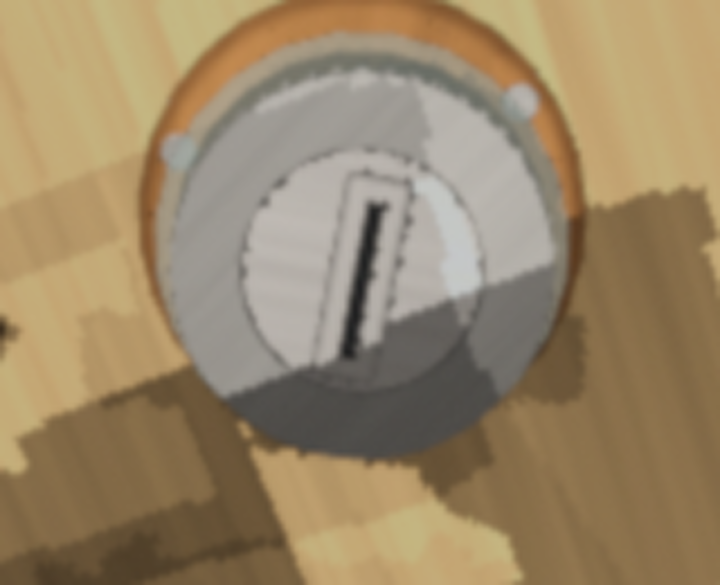

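View pics/s16c.png

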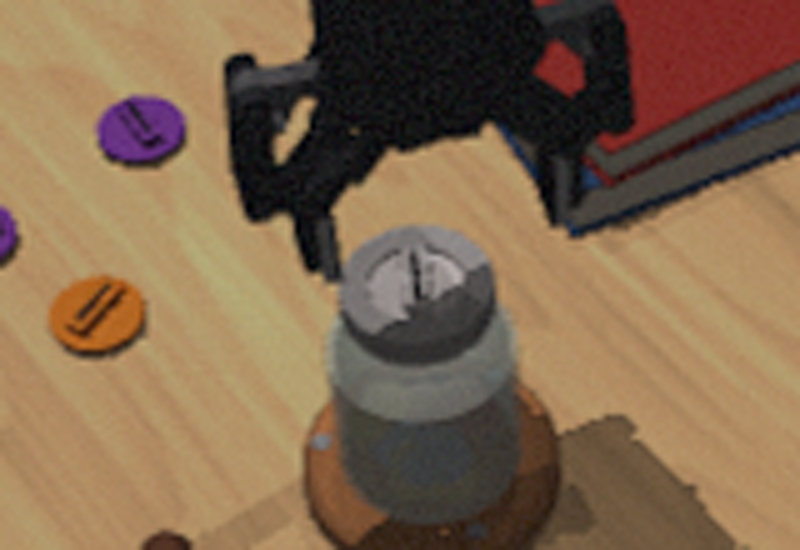

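Run:
```python
from h import *
im=cv2.imread('pics/w16.png')
g=cv2.resize(im[95:195,205:305],None,fx=6,fy=6,interpolation=cv2.INTER_CUBIC)
f=load('w16')
def draw(c,z,r,col):
    for a in np.linspace(0,2*np.pi,240):
        u,v=proj(f,[c[0]+r*np.cos(a),c[1]+r*np.sin(a),z]); cv2.circle(g,(int((u+.5-205)*6),int((v+.5-95)*6)),1,col,-1)
draw(M,.1405,.0325,(0,0,255));draw(M,.1405,.0205,(0,255,0))
cv2.imwrite('pics/w16d.png',g)
```

```text
(no output)
```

View pics/w16d.png

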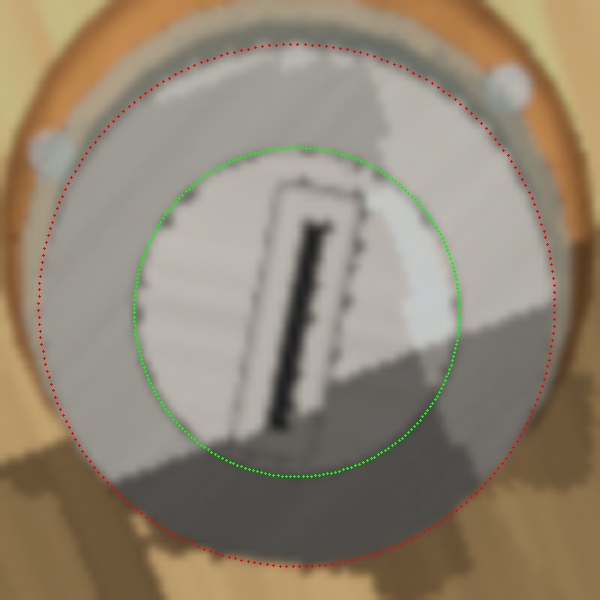

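The predicted outlines, centred on the mouth with the ring top at 140.5 mm, lie on the ring's rim and opening within about half a millimetre. The ring is therefore centred, level and at home height. The gripper is clear, so I'm handing in.

```bash
python3 -c "
from bench import arm
print(arm.sign_off())"
```

```text
the job is handed in; nothing more can be done
None
```

The jar is closed and handed in at about 31 s. The bare-metal disk sits in the mouth with the screw ring tightened over it. No verdict was reported, so these are my own checks.

- **Disk:** I gripped it by its slot and lowered it into the bore with no contact force above sensor noise. I let go with it home, and the picture afterwards showed it flat and centred.
- **Finding the threads:** I read the ridge gaps and one ring lug from wrist pictures. I turned the ring +64° to line up, and the lugs dropped past the ridges without force.
- **Tightening:** I turned it 82° clockwise in all. The torque rose from about zero to 0.6 N m, and the tool went down about 1 mm after the lip met the disk. From the torque, the lugs seem to have begun bearing at about 65°, so roughly 17° is tightening. That puts the clamp at about 17 to 20 N. This is inferred, not measured directly.
- **Last look:** The drawn outlines of a centred, level ring at home height lie on its rim and opening within about half a millimetre. The gripper is open and clear. No move or force reading suggests contact with the books, tin or stamp, though I did not measure their positions again.

**Disagreements:**
- The top and side cameras put the mouth up to 6 mm from where the wrist camera did, and the disk up to 11 mm from where it was gripped. I trusted the wrist camera, which agreed with the disk grasp.
- The start of bearing was unclear: the tool had begun to sink from about 58°, but the torque rose clearly only after about 73°.
- The finger opening read 1 to 2 mm under the true sizes.

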